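# Load the drying carousel with glass ornaments and start the timer

## Task

Hang every loose glass ornament standing on the bench by its wire bail on an empty hook of the drying carousel, one to a hook: turn the carousel by the bar on its top so that an empty hook points out of the open front of the guard, and hang the ornament there. When all of them hang freely, press the plunger on top of the drying timer fully down to its stop and let it come back up. Leave the other things on the bench where they are.

Things in the scene. Friction and masses are not known exactly. Their poses are not given: they have to be found in the camera images.
- stand: fixed base of the carousel: round aluminium tray 270 mm across, 10 mm high; origin at its centre on the table, on the carousel's axis. Its -x axis is the front (roughly towards the robot; yaw varies). A clear plastic guard, corners 155 mm from the axis, top 160 mm above the table, surrounds the carousel except 60 deg either side of the front
- carousel (a joint): turn of the carousel, rad, growing anticlockwise from above; stays where left (friction 0.06 N m), six turns free each way. Six hooks 60 deg apart. At 0 one of two hooks carrying finished ornaments (wired on, part of the carousel) is at the front (stand's -x); anticlockwise from it come hook_a, hook_b, the other occupied hook, hook_c, hook_d. Starts within 0.4 of 0
- grip_bar (a point): the black grip bar on top of the carousel, for turning it: 46 mm long, 14 mm thick, from 170 to 220 mm above the table; the point is on the axis 200 mm above the table. The point's x axis runs along the bar (z up), and turns with the carousel: at joint 0 it is parallel to the stand's x axis
- hook_a (a point): empty hook; the point is the lowest spot of its V, on the centreline of the 6 mm rod, 100 mm from the axis, 150 mm above the table; the bail rests across it. From the hub the rod runs level, 12 mm above the point, dips to it over the last 18 mm, then rises 9 mm to the tip, 14.5 mm farther out (rounded end 12 mm above the point). 60 deg anticlockwise of the hook at the front at joint 0
- hook_b (a point): the same: empty hook, two places (120 deg) anticlockwise of the occupied hook that is at the front at joint 0; point and shape as for hook_a
- hook_c (a point): the same: empty hook, four places (240 deg) anticlockwise of the occupied hook that is at the front at joint 0; point and shape as for hook_a
- hook_d (a point): the same: empty hook, five places (300 deg) anticlockwise of the occupied hook that is at the front at joint 0; point and shape as for hook_a
- plunger (a joint): travel of the timer's spring plunger, m: 0 up, 0.014 fully down at its stop; about 2 N to start it, 7 N at the stop; springs back up when let go
- plunger_top (a point): middle of the flat top of the plunger's black head, 32 mm across, 86 mm above the table when up; it stands on the timer, a grey box 85 x 75 x 50 mm high fixed to the bench
- ornament1: loose ornament, may be absent: amber glass cylinder 44 mm across, 53 mm high, on a foot 60 mm across, 8 mm high; wire bail on top, 82.5 mm in all, 0.16 kg; origin at the centre of its underside, z up. The bail is an upright U of 5 mm wire in the y-z plane, inside 25 mm wide, 24.5 mm high (53 to 77.5 mm): a hook passes through along the ornament's x axis. Starts upright
- bail1 (a point): middle of the wire at the top of ornament1's bail, 80 mm above its underside
- ornament2: may be absent: ornament just like ornament1
- bail2 (a point): middle of the wire at the top of ornament2's bail, 80 mm above its underside
- ornament3: may be absent: ornament just like ornament1
- bail3 (a point): middle of the wire at the top of ornament3's bail, 80 mm above its underside
- ornament4: may be absent: ornament just like ornament1
- bail4 (a point): middle of the wire at the top of ornament4's bail, 80 mm above its underside
- paperweight: bystander, to be left alone: dome of amber glass 56 mm across, 38 mm high, no bail; origin at its underside
- tumbler: bystander, to be left alone: green glass tumbler 60 mm across, 75 mm high; origin at its underside
- jacks: bystander, to be left alone: flat steel hand tool, 160 mm long, 45 mm wide, 9 mm high, lying; origin at its underside
- cleaner: bystander, to be left alone: white plastic bottle 60 mm across, 170 mm high; origin at its underside
- jar: bystander, to be left alone: glass jar with metal cap, 64 mm across, 75 mm high; origin at its underside
- cork_ring: bystander, to be left alone: cork ring 72 mm across, 16 mm high, lying flat; origin at its underside
Not all that is in view belongs to the job. Leave any blue or pink look-alike of the part that bears plunger alone.

How it is judged:
By the outcome, as a careful person would: the job done as asked, in the order asked, and still so for the second after the job is handed in, with the robot touching nothing.
Of ornament1, ornament2, ornament3, ornament4 only 3 to 4 are there at a start; the rules pass over those that are not, and their reading is None.
At some moment in a run one of ornament1, ornament2, ornament3, ornament4 may be knocked a few centimetres aside while the robot is not near it.
It also fails if it takes over 210 s, if anything falls off the work surface, if the arm or the gripper's body presses on something with over 40 N, if the wrist force passes 120 N, or if a joint passes its speed limit or range.

## Robot

A 7-joint arm with a two-finger parallel gripper is mounted at the origin on the work surface. World frame = base frame: x ahead of the robot, y to its left, z up, the work surface at z = 0. Lengths are in m, angles in degrees, forces in N, time in s.
With the tool pointing down it reaches from about 0.425 to 0.875 m from the base axis. Payload 4.7 kg.
Tool frame: the origin (TCP) lies midway between the tips of the shut fingers; the grasp point (between the pads) lies 19 mm behind it; y points along the fingers, x is the direction in which the jaws open and shut, and the axes are right-handed (so a half turn about y gives the same grasp; the last joint's range is limited). The gripper opens to 87 mm and grips with 3 to 60 N. Pads are 19 mm wide; open, the fingers measure 117 mm over their backs; the gripper's body (75 mm by 190 mm) begins 51 mm behind the grasp point.
Start: joints at [-65.598, 18.392, -4.016, 83.108, 1.295, 78.541, -3.26], TCP at [0.26, 0.596, 0.189] pointing down, gripper open.
Joint ranges: [-163.93, 163.93], [-17.29, 119.83], [-79.2, 71.16], [3.27, 140.29], [-89.18, 269.18], [5.43, 117.66], [-154.24, 154.24]. Speed limits (degrees/s): [147.25, 147.25, 180, 180, 180, 180, 180].

## Interface

Orientations are given as [roll, pitch, yaw] about the fixed x, y, z axes, in that order (R = Rz(yaw) Ry(pitch) Rx(roll)).
In Python, from cell import env gives the robot as it stands.
- The arm moves only by the tool carry_out, never from a script. Its argument "targets" is a list of rows, each a list of 2 entries, a list of its own where there are three numbers: the shift along the tool's x, y, z in mm, then the turn, a rotation vector about the tool's x, y, z in degrees. A call has 1 to 12 rows; each row shifts and turns the commanded pose from where the row before left it, along the tool's axes as they then stand; what a row does not reach is not made up. A row lasts 1/10 s, in which the tool goes at most 50 mm and 8.59 degrees, less where a joint would pass 70% of its speed; a pose out of reach is approached as far as the arm can. A call with a gripper value outside its range is refused whole. "jaw" is the opening, from 0 (shut) to 1 (fully open), set as the call begins (left out, the last holds). The fingers move at their own pace and stop on an object; "squeeze" is the grip in N (left out, the last holds). Time passes only in rows, so rows that do not move let the fingers close. It gives the time, the measured TCP pose, the force and the opening at its end, in the units of the state.
- env.get_obs(): the state, without advancing time (a new reading comes with each control period).
- env.read_camera(name): name is "scene" or "top" or "wrist"; returns the picture (420x560x3 uint8, red, green, blue); there is no depth.
- env.get_calibration(name): a dict with "fx", "fy", "cx", "cy" (pixels), "D" ([k1, k2, p1, p2, k3] as OpenCV has them; the pictures are not rectified), "R" (3x3) and "t" (3): a world point X has camera coordinates R X + t; the wrist camera has in their place "hand_eye" (4x4, takes a point from camera to tool coordinates, whose origin is the TCP and whose axes are the tool frame's). Camera axes: x right, y down, z forward; pixel columns grow to the right and rows downward; lengths in m; the calibration is good to about 2 mm. A picture is of the moment at which its call begins: read the wrist's pose just before it. get_calibration takes no time and is no camera call.
- env.sign_off(): hands the job in, once; it reports no verdict.
Trained networks look in the newest picture that a camera, given by its name, has taken for a name from the list of things; names that differ only in an ending like _2 or _b are one class to them, and where a whole thing is asked for, a point or a joint stands for the part that bears it (a point fixed in the world has none). Each returns a list of dicts, best first, with "p" (0 to 1); they miss things now and then, are a little off and sometimes report something else, mostly with a low value. They report only what shows in the picture. A call takes as long as a camera call. They do not tell look-alikes from the thing itself.
- env.outline_of(camera, label): "mask" (420x560 bool, what is visible of it) and "xy" ([column, row] in pixels, amid what is visible of it).
The state is a dict: "time_s": time; "qpos": joint angles; "joint_velocities": joint speeds; "effort": joint torques, N m; "tool_pos": TCP position; "tool_rot": TCP orientation; "force": force on the tool from outside, world axes, zero at the start; "wrist_torque": the same for the moment, N m; "grip_width": finger opening in m.
Only numpy, scipy, OpenCV 4.12 (cv2) and the standard library are available. Lean on these libraries where they do the work, as an engineer would, in place of code of your own. Each camera call takes 0.05 s, during which the arm holds its last target.

## Working session

There is one attempt and no reset: what is moved stays moved. The work goes in short steps, Python scripts to look and compute and a tool call to move; the robot and the scene stay as the last step left them, time stands still between calls to the robot, and variables do not carry over. Pictures are saved under pics/ and viewed, and the job is handed in when it is done.

Besides the shell and the picture viewer there is one more tool, called after "Call:" by a JSON object that holds its "api" and its "payload", one argument or row to a line. carry_out: Moves the arm, as the interface text tells. Its arguments: {"type":"object","properties":{"targets":{"type":"array","items":{"type":"array"}},"jaw":{"type":"number"},"squeeze":{"type":"number"}},"required":["targets"]}

```bash
ls; mkdir -p pics; python3 - <<'E'
from cell import env
import cv2
o=env.get_obs(); print({k:(v if not hasattr(v,'round') else v.round(4)) if not isinstance(v,(list,tuple)) else v for k,v in o.items()})
for c in ["scene","top","wrist"]:
    im=env.read_camera(c); cv2.imwrite(f"pics/{c}0.png",im[:,:,::-1]); k=env.get_calibration(c); print(c,k)
E
```

```text
pics
{'time_s': 0.0, 'qpos': array([-65.5999,  18.4408,  -4.0172,  83.1745,   1.2973,  78.5404,
        -3.2611]), 'joint_velocities': array([ 0.0445, -0.0349,  0.0154, -0.0348, -0.0329,  0.0068,  0.0943]), 'effort': array([-7.00000e-04, -4.91286e+01, -4.04100e-01, -3.12536e+01,
       -6.38000e-02,  4.37000e-02,  2.00000e-04]), 'tool_pos': array([0.2599, 0.5951, 0.1875]), 'tool_rot': array([-90.0074,   0.1103,  66.4106]), 'force': array([0.1973, 0.4172, 0.6181]), 'wrist_torque': array([ 0.0221,  0.0329, -0.0036]), 'grip_width': 0.0871310506607456}
scene {'fx': 434.0254367607444, 'fy': 434.0254367607444, 'cx': 277.4489746407879, 'cy': 217.4265743394781, 'D': array([-0.13758114,  0.        ,  0.        ,  0.        ,  0.        ]), 'R': array([[ 7.64002472e-01,  6.45213287e-01,  1.93872879e-04],
       [ 4.20419126e-01, -4.97593840e-01, -7.58714788e-01],
       [-4.89436392e-01,  5.79741481e-01, -6.51422930e-01]]), 't': array([-0.39154849, -0.08222255,  1.52728209])}
top {'fx': 468.11498027944265, 'fy': 468.11498027944265, 'cx': 282.8849075984604, 'cy': 209.54869395144422, 'D': array([-0.16202282,  0.        ,  0.        ,  0.        ,  0.        ]), 'R': array([[-0.00530731, -0.99983295, -0.01749012],
       [-0.98755693,  0.00798959, -0.15705881],
       [ 0.15717231,  0.01643893, -0.98743437]]), 't': array([0.07653916, 0.45793051, 1.29787873])}
wrist {'fx': 332.7236340804272, 'fy': 332.7236340804272, 'cx': 283.65889745276786, 'cy': 214.39965266375663, 'D': array([0.00159665, 0.        , 0.        , 0.        , 0.        ]), 'hand_eye': array([[ 9.99999283e-01,  1.16502378e-03, -2.76521063e-04,
        -2.51193347e-03],
       [ 5.82889752e-04, -2.71914852e-01,  9.62321138e-01,
        -1.95601268e-01],
       [ 1.04593683e-03, -9.62320610e-01, -2.71915337e-01,
         7.35590504e-02],
       [ 0.00000000e+00,  0.00000000e+00,  0.00000000e+00,
         1.00000000e+00]])}
```

View pics/scene0.png

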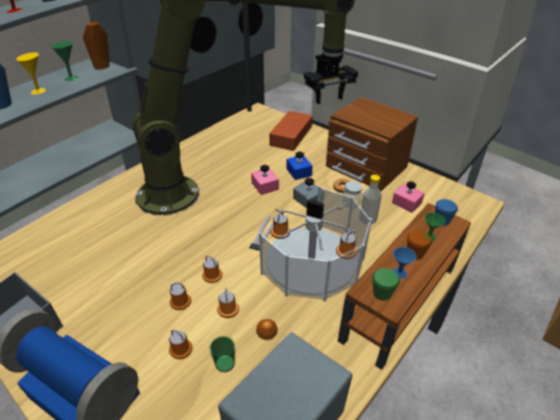

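View pics/top0.png

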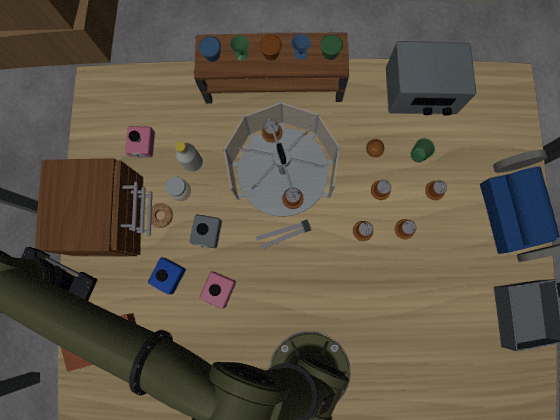

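View pics/wrist0.png

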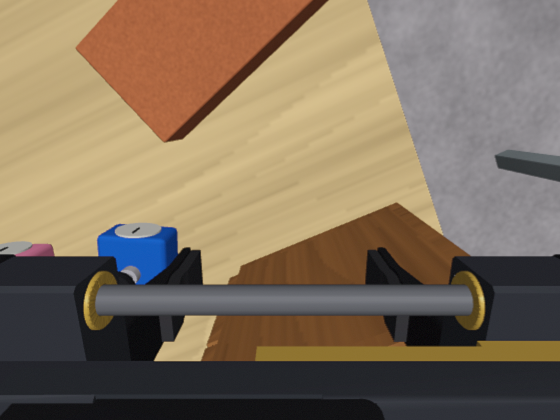

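```bash
cat > h.py <<'E'
from cell import env
import numpy as np, cv2
from scipy.spatial.transform import Rotation as Rn
def tool():
    o=env.get_obs(); return Rn.from_euler('xyz',o['tool_rot'],degrees=True).as_matrix(), np.array(o['tool_pos']), o
def cam(c):
    k=env.get_calibration(c); K=np.array([[k['fx'],0,k['cx']],[0,k['fy'],k['cy']],[0,0,1.]])
    if c=='wrist':
        R,p,_=tool(); T=np.eye(4);T[:3,:3]=R;T[:3,3]=p; M=np.linalg.inv(T@k['hand_eye']); return K,np.array(k['D']),M[:3,:3],M[:3,3]
    return K,np.array(k['D']),k['R'],k['t']
def bp(C,uv,z):
    K,D,R,t=C; n=cv2.undistortPoints(np.array(uv,float).reshape(-1,1,2),K,D).reshape(-1,2)
    d=np.c_[n,np.ones(len(n))]@R; o=-R.T@t; s=(z-o[2])/d[:,2]; return o+d*s[:,None]
def pj(C,X):
    K,D,R,t=C; return cv2.projectPoints(np.array(X,float).reshape(-1,1,3),cv2.Rodrigues(np.array(R))[0],np.array(t),K,D)[0].reshape(-1,2)
def snap(c,name,crop=None,sc=1):
    C=cam(c); im=env.read_camera(c); a=im[:,:,::-1].copy()
    save(a,name,crop,sc); return C,a
def save(a,name,crop=None,sc=1):
    if crop: x0,y0,x1,y1=crop; a=a[y0:y1,x0:x1]
    cv2.imwrite(f'pics/{name}.png',cv2.resize(a,None,fx=sc,fy=sc,interpolation=cv2.INTER_CUBIC))
E
python3 - <<'E'
from h import *
C={}
for c in ['top','scene']:
    C[c],im=snap(c,c+'1')
    for l in ['ornament1','bail1','grip_bar','hook_a','stand','plunger','carousel']:
        for d in env.outline_of(c,l):
            m=d['mask']; ys,xs=np.nonzero(m); print(c,l,round(d['p'],2),np.round(d['xy']),m.sum(),xs.min(),xs.max(),ys.min(),ys.max())
    if c=='top':
        save(im,'topR',(340,120,480,260),5); save(im,'topL',(190,90,350,260),3.5)
E
```

```text
top ornament1 0.88 [437. 188.] 336 425 446 181 199
top ornament1 0.79 [365. 228.] 334 353 372 221 240
top bail1 0.84 [378. 191.] 274 372 389 181 199
top bail1 0.79 [404. 230.] 347 395 415 219 239
top bail1 0.78 [437. 188.] 302 426 446 181 198
top bail1 0.57 [364. 232.] 344 352 372 221 240
top grip_bar 0.88 [279. 159.] 1383 241 323 119 207
top hook_a 0.97 [282. 158.] 1369 239 323 119 207
top hook_a 0.3 [436. 189.] 337 425 446 180 199
top stand 0.76 [280. 158.] 9730 223 340 101 216
top plunger 0.59 [135. 135.] 85 129 138 131 141
top plunger 0.56 [215. 291.] 93 210 219 284 294
top carousel 0.73 [279. 159.] 1202 248 321 119 207
top carousel 0.48 [381. 193.] 309 371 390 180 199
scene ornament1 0.96 [214. 273.] 435 202 222 256 283
scene ornament1 0.92 [228. 303.] 475 216 238 289 318
scene ornament1 0.92 [178. 344.] 593 168 193 329 359
scene ornament1 0.71 [179. 297.] 484 169 190 282 310
scene bail1 0.88 [177. 298.] 535 168 191 282 310
scene bail1 0.86 [211. 272.] 360 202 221 258 282
scene bail1 0.74 [182. 346.] 557 168 192 329 359
scene bail1 0.6 [227. 306.] 470 217 238 289 318
scene grip_bar 0.97 [313. 227.] 1302 271 355 200 255
scene hook_a 0.59 [311. 226.] 1206 270 355 199 254
scene hook_a 0.59 [178. 342.] 556 169 192 329 359
scene stand 0.79 [316. 252.] 8704 259 371 186 300
scene stand 0.6 [372. 196.] 635 362 381 175 224
scene stand 0.53 [307. 183.] 65 305 313 178 186
scene plunger 0.53 [262. 168.] 53 261 268 165 172
scene plunger 0.41 [308. 181.] 58 305 313 178 186
scene plunger 0.33 [313. 227.] 1318 270 355 197 254
scene plunger 0.24 [180. 295.] 484 169 190 282 310
scene carousel 0.65 [312. 223.] 1395 271 355 196 255
```

View pics/topR.png

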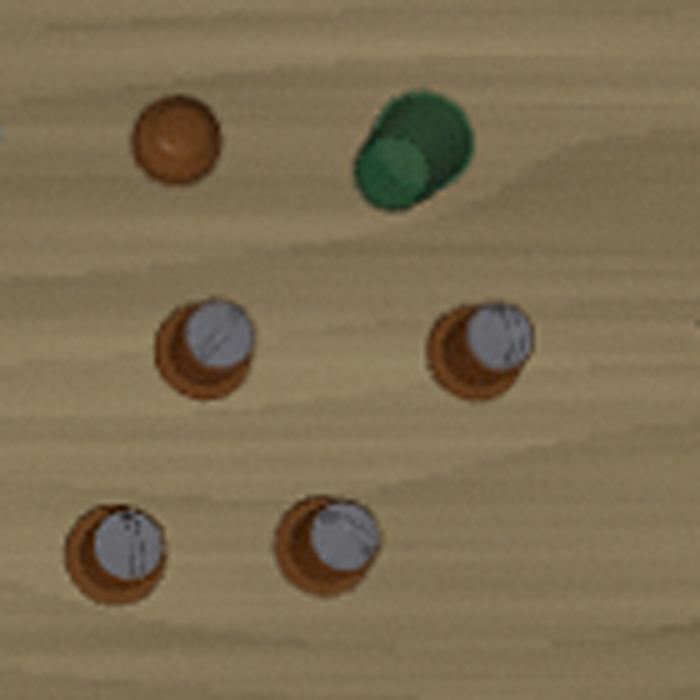

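View pics/topL.png

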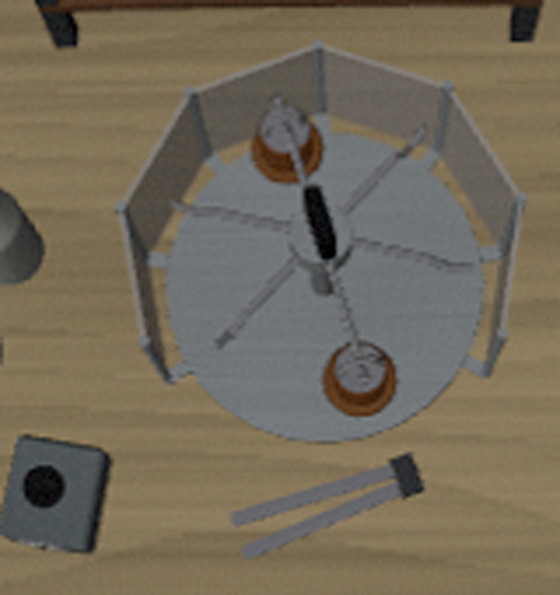

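```bash
python3 - <<'E'
from h import *
from scipy.optimize import least_squares
C,im=snap('top','top2')
posts=np.array([(150,345),(122,210),(192,93),(318,45),(447,88),(522,203),(505,340)])/3.5+[190,90]
P=bp(C,posts,.16)
# top view: image right=-y, so going left post -> up -> right: y from + to -, i.e. world clockwise from left(+y) . front=-x dir
def f(p):
    a=p[2]+np.pi-np.radians([60,100,140,180,220,260,300])
    return (np.c_[p[0]+.155*np.cos(a),p[1]+.155*np.sin(a)]-P[:,:2]).ravel()
r=least_squares(f,[P[:,0].mean(),P[:,1].mean(),0]); print('stand',r.x[:2],np.degrees(r.x[2]),'res mm',(r.fun*1e3).round(1))
b=np.array([(312,188),(325,258)])/3.5+[190,90]; B=bp(C,b,.22); d=B[0]-B[1]; print('bar',B.mean(0),np.linalg.norm(d),np.degrees(np.arctan2(d[1],d[0])))
h=np.array([(422,130),(478,265),(222,345),(175,203)])/3.5+[190,90]; H=bp(C,h,.16)[:,:2]-r.x[:2]; print('hooks',np.degrees(np.arctan2(H[:,1],H[:,0])),np.linalg.norm(H,axis=1))
caps=np.array([(220,333),(500,336),(129,543),(346,536)])/5+[340,120]; print('orn cap',bp(C,caps,.053).round(4))
feet=np.array([(205,350),(477,351),(115,555),(325,546)])/5+[340,120]; print('orn foot',bp(C,feet,.006).round(4))
t=np.array([(43,487)])/3.5+[190,90]; print('plunger',bp(C,t,.086))
hsv=cv2.cvtColor(im,cv2.COLOR_BGR2HSV)
for l in ['ornament1']:
  pass
x=np.array([(375.3,148),(421,152)]);print('pw, tumbler',bp(C,x,.03))
E
```

```text
stand [0.57480646 0.07228391] 0.7493471610070996 res mm [ 0.1  3.6 -0.6  0.4 -1.1  0.9 -1.5 -1.  -0.2 -2.2  1.  -1.5  2.2 -0.1]
bar [0.57127651 0.07442146 0.22      ] 0.052919069558217874 9.885790833716541
hooks [-41.35349833 -99.90211508 136.55745462  74.80446124] [0.11507765 0.11802404 0.11009607 0.11623769]
orn cap [[ 0.5198 -0.2154  0.053 ]
 [ 0.5173 -0.3792  0.053 ]
 [ 0.3999 -0.1591  0.053 ]
 [ 0.4026 -0.2829  0.053 ]]
orn foot [[ 0.5194 -0.2157  0.006 ]
 [ 0.5179 -0.38    0.006 ]
 [ 0.3984 -0.1583  0.006 ]
 [ 0.4024 -0.2822  0.006 ]]
plunger [[0.39785886 0.29455715 0.086     ]]
pw, tumbler [[ 0.6408465  -0.19956326  0.03      ]
 [ 0.62865761 -0.33609704  0.03      ]]
```

```bash
cat >> h.py <<'E'
def plan(xyz,yaw):
    "total turn (tool rotvec deg) then total shift (tool mm, in target axes)"
    R,p,o=tool(); Rt=Rn.from_euler('xyz',[-90,0,yaw],degrees=True).as_matrix()
    print('turn',Rn.from_matrix(R.T@Rt).as_rotvec(degrees=True).round(1),'shift',(Rt.T@(np.array(xyz)-p)*1e3).round(1),'now',p.round(4),np.round(o['tool_rot'],1),'t',o['time_s'])
E
python3 -c "
from h import *
plan([.56,.072,.31],107)"
```

```text
turn [  0.  -40.6   0. ] shift [-588.4 -121.3 -133.6] now [0.2602 0.5957 0.1887] [-90.   -0.   66.4] t 1.0
```

Call:
{"api": "carry_out", "payload": {
  "targets": [
    [[0,-40,0],[0,-8,0]],
    [[0,-40,0],[0,-8,0]],
    [[0,-41,0],[0,-8,0]],
    [[0,0,0],[0,-8,0]],
    [[0,0,0],[0,-8.6,0]]
  ]
}}

```text
time_s: 1.5
tool_pos: [0.2605, 0.5965, 0.3119]
tool_rot: [-90.1, -0.2, 107.3]
force: [0.2, -0.8, -0.8]
grip_width: 0.0868
```

Call:
{"api": "carry_out", "payload": {
  "targets": [
    [[-40,0,-9],[0,0,0]],
    [[-49,0,-11],[0,0,0]],
    [[-49,0,-11],[0,0,0]],
    [[-49,0,-11],[0,0,0]],
    [[-49,0,-11],[0,0,0]],
    [[-49,0,-11],[0,0,0]],
    [[-49,0,-11],[0,0,0]],
    [[-49,0,-11],[0,0,0]],
    [[-49,0,-11],[0,0,0]],
    [[-49,0,-11],[0,0,0]],
    [[-49,0,-11],[0,0,0]],
    [[-45,0,-10],[0,0,0]]
  ]
}}

```text
time_s: 2.7
tool_pos: [0.5514, 0.0829, 0.3101]
tool_rot: [-90.1, 0.0, 107.0]
force: [1.2, -0.2, -1.1]
grip_width: 0.087
```

Call:
{"api": "carry_out", "payload": {
  "targets": [
    [[-13,0,-5],[0,0,0]],
    [[0,0,0],[0,0,0]],
    [[0,0,0],[0,0,0]]
  ]
}}

```text
time_s: 3.0
tool_pos: [0.5587, 0.0761, 0.3095]
tool_rot: [-90.0, -0.1, 107.1]
force: [-0.6, 1.2, -0.6]
grip_width: 0.0868
```

```bash
python3 - <<'E'
from h import *
plan([.5748,.0723,.3],107)
C,im=snap('wrist','w1'); print(pj(C,[[.5748,.0723,.22],[.4748,.071,.15]]))
for d in env.outline_of('wrist','grip_bar'): print(d['p'],d['xy'])
E
```

```text
turn [-0.   0.1  0.1] shift [ -8.3   9.5 -14.3] now [0.5587 0.0761 0.3095] [-9.000e+01 -1.000e-01  1.071e+02] t 3.0
[[277.01893722 224.33944238]
 [305.36672088 114.19676006]]
0.6 [272.2, 203.2]
```

View pics/w1.png

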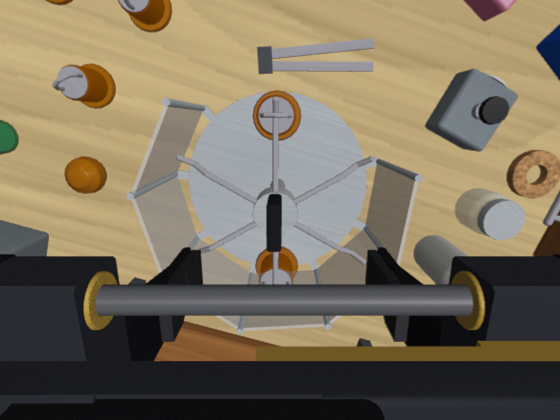

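```bash
python3 - <<'E'
from h import *
im=cv2.imread('pics/w1.png'); save(im,'w1z',(220,80,340,290),3)
C=cam('wrist')
m=((im.max(2)<35)).astype(np.uint8); m[260:]=0; m[:180]=0; m[:,:240]=0; m[:,310:]=0
n,l,s,c=cv2.connectedComponentsWithStats(m); i=1+s[1:,4].argmax(); print(s[i]); ys,xs=np.nonzero(l==i)
rect=cv2.minAreaRect(np.c_[xs,ys].astype(np.float32)); bx=cv2.boxPoints(rect); print(rect,bx.tolist()); print(bp(C,bx,.22))
E
```

```text
[267 195  14  56 723]
((273.5, 222.5), (55.0, 13.0), 90.0) [[267.0, 195.0], [280.0, 195.0], [280.0, 250.0], [267.0, 250.0]]
[[0.55146634 0.05705182 0.22      ]
 [0.54808519 0.06793141 0.22      ]
 [0.59744616 0.08312212 0.22      ]
 [0.60098759 0.07171864 0.22      ]]
```

View pics/w1z.png

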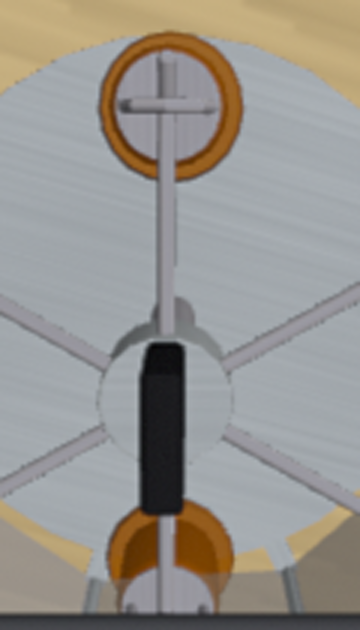

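```bash
python3 -c "
from h import *
plan([.578,.0715,.183],107.1)"
```

```text
turn [-0.   0.1  0.1] shift [-11.1 126.7 -17.1] now [0.5584 0.077  0.3097] [-9.000e+01 -1.000e-01  1.072e+02] t 3.1
```

Call:
{"api": "carry_out", "payload": {
  "targets": [
    [[-10,0,-17],[0,0,0]],
    [[0,30,0],[0,0,0]],
    [[0,32,0],[0,0,0]],
    [[0,32,0],[0,0,0]],
    [[0,33,0],[0,0,0]],
    [[0,0,0],[0,0,0]],
    [[0,0,0],[0,0,0]]
  ]
}}

```text
time_s: 3.8
tool_pos: [0.578, 0.0714, 0.1833]
tool_rot: [-90.0, -0.0, 107.1]
force: [0.9, -0.6, 0.8]
grip_width: 0.0869
```

```bash
python3 - <<'E'
from h import *
plan([.578,.0715,.183],107.1)
C,im=snap('wrist','w2');save(im,'w2z',(160,60,400,300),2.5)
E
```

```text
turn [-0.  0.  0.] shift [ 0.1  0.3 -0. ] now [0.578  0.0714 0.1833] [-90.   -0.  107.1] t 3.8
```

View pics/w2z.png

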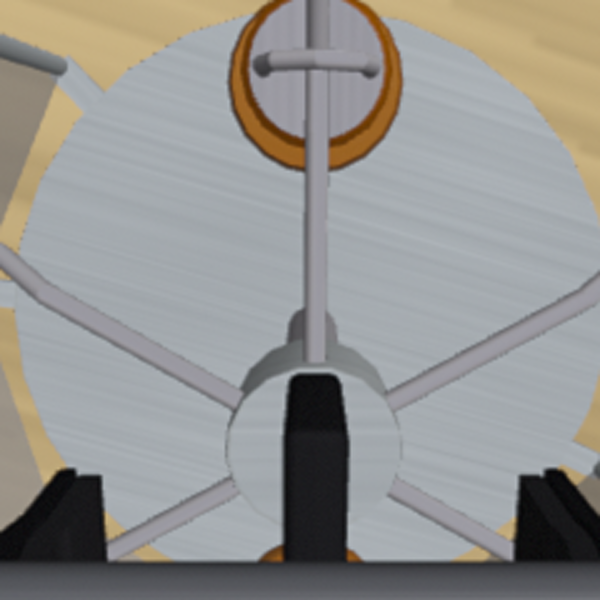

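```bash
python3 - <<'E'
from h import *
C=cam('wrist'); R,p,_=tool()
X=bp(C,[(160+316/2.5,60+432/2.5)],.22); print((R.T@(X[0]-p)*1e3))
X=bp(C,[(160+317/2.5,60+170/2.5)],.2); 
E
```

```text
[ -1.13942117 -35.54163001  20.55534682]
```

Call:
{"api": "carry_out", "payload": {
  "targets": [
    [[0,0,0],[0,0,0]],
    [[0,0,0],[0,0,0]],
    [[0,0,0],[0,0,0]],
    [[0,0,0],[0,0,0]],
    [[0,0,0],[0,0,0]],
    [[0,0,0],[0,0,0]]
  ],
  "jaw": 0,
  "squeeze": 12
}}

```text
time_s: 4.45
tool_pos: [0.5783, 0.0698, 0.1827]
tool_rot: [-90.0, -0.0, 107.0]
force: [0.0, 0.9, -0.2]
grip_width: 0.0471
```

Call:
{"api": "carry_out", "payload": {
  "targets": [
    [[0,0,0],[0,0,0]],
    [[0,0,0],[0,0,0]],
    [[0,0,0],[0,0,0]],
    [[0,0,0],[0,0,0]],
    [[0,0,0],[0,0,0]],
    [[0,0,0],[0,0,0]]
  ]
}}

```text
time_s: 5.05
tool_pos: [0.5776, 0.0723, 0.1826]
tool_rot: [-90.0, -0.2, 107.1]
force: [-2.6, 5.3, 1.3]
grip_width: 0.0139
```

Call:
{"api": "carry_out", "payload": {
  "targets": [
    [[0,0,0],[0,6,0]],
    [[0,0,0],[0,8,0]],
    [[0,0,0],[0,8,0]],
    [[0,0,0],[0,8,0]]
  ]
}}

```text
time_s: 5.45
tool_pos: [0.5774, 0.074, 0.1826]
tool_rot: [-89.9, -0.2, 76.9]
force: [-2.2, 8.0, 0.3]
grip_width: 0.0139
```

Call:
{"api": "carry_out", "payload": {
  "targets": [
    [[0,0,0],[0,8,0]],
    [[0,0,0],[0,8,0]],
    [[0,0,0],[0,8,0]],
    [[0,0,0],[0,8,0]],
    [[0,0,0],[0,8,0]],
    [[0,0,0],[0,6.2,0]],
    [[0,0,0],[0,0,0]],
    [[0,0,0],[0,0,0]]
  ]
}}

```text
time_s: 6.25
tool_pos: [0.5791, 0.076, 0.1826]
tool_rot: [-89.7, -0.3, 31.1]
force: [2.1, 9.2, -2.1]
grip_width: 0.0138
```

Call:
{"api": "carry_out", "payload": {
  "targets": [
    [[0,0,0],[0,0,0]],
    [[0,0,0],[0,0,0]],
    [[0,0,0],[0,0,0]],
    [[0,0,0],[0,0,0]]
  ],
  "jaw": 0.4
}}

```text
time_s: 6.65
tool_pos: [0.5784, 0.0687, 0.1827]
tool_rot: [-90.0, 0.0, 30.7]
force: [0.7, -0.1, -0.3]
grip_width: 0.0327
```

Call:
{"api": "carry_out", "payload": {
  "targets": [
    [[0,-30,0],[0,0,0]],
    [[0,-40,0],[0,0,0]],
    [[0,-40,0],[0,0,0]],
    [[0,-40,0],[0,0,0]],
    [[0,0,0],[0,0,0]],
    [[0,0,0],[0,0,0]]
  ]
}}

```text
time_s: 7.25
tool_pos: [0.5789, 0.0691, 0.3335]
tool_rot: [-90.1, -0.1, 30.7]
force: [-0.5, -1.0, -0.1]
grip_width: 0.0348
```

```bash
python3 - <<'E'
from h import *
C,im=snap('wrist','w3')
plan([.398,-.1585,.33],0)
E
```

```text
turn [ 0.  30.8 -0. ] shift [-180.2    2.1 -227.8] now [0.5782 0.0693 0.3321] [-90.    0.   30.8] t 7.3
```

View pics/w3.png

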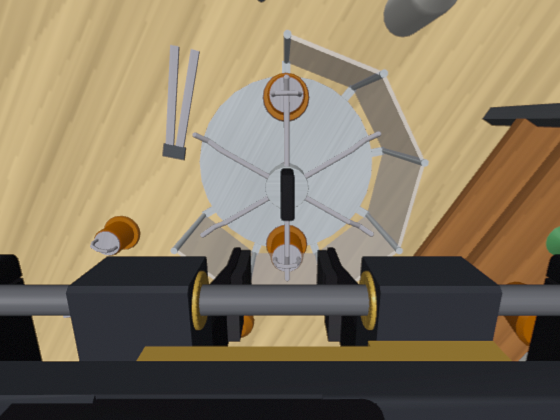

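Call:
{"api": "carry_out", "payload": {
  "targets": [
    [[0,0,0],[0,8,0]],
    [[0,0,0],[0,8,0]],
    [[0,0,0],[0,8,0]],
    [[0,0,0],[0,6.8,0]],
    [[-30,0,-38],[0,0,0]],
    [[-30,0,-38],[0,0,0]],
    [[-30,0,-38],[0,0,0]],
    [[-30,20,-38],[0,0,0]],
    [[-30,30,-38],[0,0,0]],
    [[-24,30,-38],[0,0,0]],
    [[0,0,0],[0,0,0]],
    [[0,0,0],[0,0,0]]
  ],
  "jaw": 1
}}

```text
time_s: 8.5
tool_pos: [0.4097, -0.1491, 0.2579]
tool_rot: [-89.9, 0.1, -0.1]
force: [-0.2, 0.7, -0.5]
grip_width: 0.0873
```

```bash
python3 - <<'E'
from h import *
plan([.405,-.1585,.25],0)
C,im=snap('wrist','w4'); print(pj(C,[[.4,-.159,.053],[.4,-.159,0]]))
E
```

```text
turn [-0.1 -0.1 -0.1] shift [-4.7  7.9 -9.4] now [ 0.4097 -0.1491  0.2579] [-89.9   0.1  -0.1] t 8.5
[[276.34650475 189.73819048]
 [277.2768327  182.05106838]]
```

View pics/w4.png

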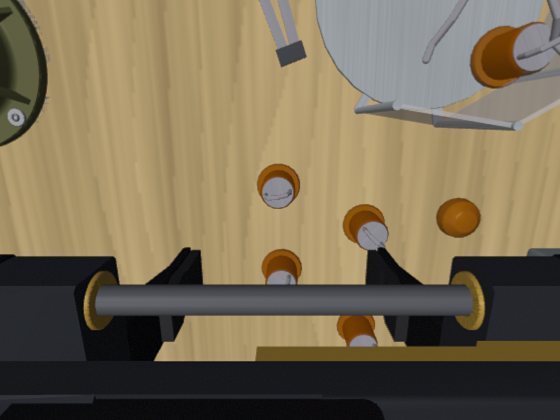

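```bash
python3 - <<'E'
from h import *
im=cv2.imread('pics/w4.png'); save(im,'w4z',(240,150,400,260),5)
E
```

```text
(no output)
```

View pics/w4z.png

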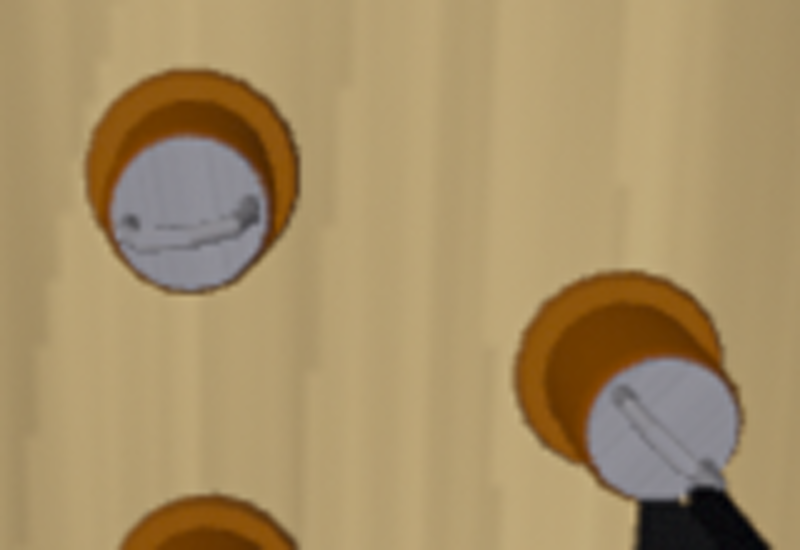

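```bash
cat >> h.py <<'E'
def bail(C,a,b,z=.0535):
    P=bp(C,[a,b],z); d=P[1]-P[0]; print('bail feet mid',P.mean(0).round(4),'len',np.linalg.norm(d).round(4),'yaw',np.degrees(np.arctan2(d[1],d[0])).round(1)); return P
E
python3 - <<'E'
from h import *
C=cam('wrist'); o=np.array([240,150])
bail(C,np.array([131,222])/5+o,np.array([250,210])/5+o)
print('cap',bp(C,[np.array([189,214])/5+o],.053),'foot',bp(C,[np.array([192,172])/5+o],.004))
E
```

```text
bail feet mid [ 0.4036 -0.1627  0.0535] len 0.0294 yaw 6.0
cap [[ 0.4032314  -0.16234985  0.053     ]] foot [[ 0.40314377 -0.16107141  0.004     ]]
```

```bash
python3 - <<'E'
from h import *
plan([.4032,-.162,.029],6)
E
```

```text
turn [-0.  -6.  -0.1] shift [ -9.1 229.8 -12.9] now [ 0.4109 -0.1482  0.2588] [-90.    0.1   0. ] t 8.55
```

Call:
{"api": "carry_out", "payload": {
  "targets": [
    [[0,0,0],[0,-6,0]],
    [[-8.5,20,-12.5],[0,0,0]],
    [[0,45,0],[0,0,0]],
    [[0,45,0],[0,0,0]],
    [[0,45,0],[0,0,0]],
    [[0,40,0],[0,0,0]],
    [[0,33,0],[0,0,0]],
    [[0,0,0],[0,0,0]]
  ]
}}

```text
time_s: 9.35
tool_pos: [0.401, -0.1606, 0.028]
tool_rot: [-90.0, 0.5, 6.1]
force: [-1.2, 0.2, -0.3]
grip_width: 0.0872
```

Call:
{"api": "carry_out", "payload": {
  "targets": [
    [[0,0,0],[0,0,0]],
    [[0,0,0],[0,0,0]],
    [[0,0,0],[0,0,0]],
    [[0,0,0],[0,0,0]],
    [[0,0,0],[0,0,0]],
    [[0,0,0],[0,0,0]],
    [[0,0,0],[0,0,0]],
    [[0,0,0],[0,0,0]],
    [[0,0,0],[0,0,0]]
  ],
  "jaw": 0,
  "squeeze": 20
}}

```text
time_s: 10.25
tool_pos: [0.4037, -0.1623, 0.0315]
tool_rot: [-90.0, 0.0, 6.0]
force: [-0.8, 0.6, 1.3]
grip_width: 0.0322
```

```bash
python3 - <<'E'
from h import *
C,im=snap('wrist','w5',(160,60,400,300),2.5); plan([.4808-.06,.072,.30],90.75)
E
```

```text
turn [ -0.  -84.8  -0. ] shift [ 234.1 -268.5  -20.1] now [ 0.4037 -0.1623  0.0315] [-90.   0.   6.] t 10.3
```

View pics/w5.png

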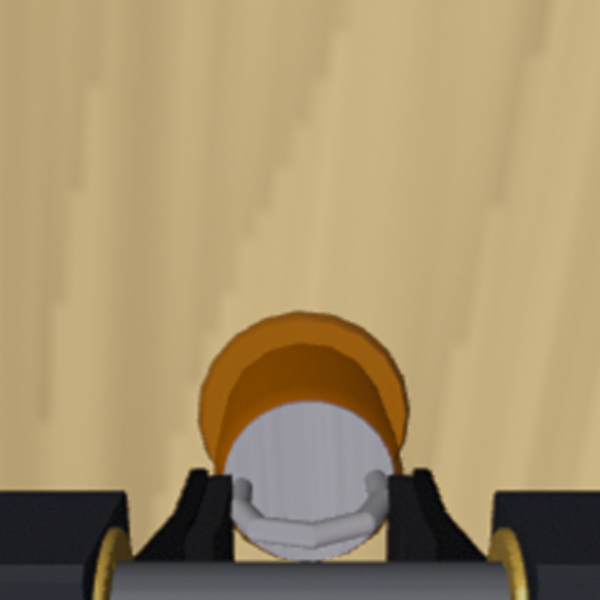

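```bash
python3 - <<'E'
from h import *
C=cam('wrist'); R,p,_=tool(); o=np.array([160,60])
for n,uv,z in [('cap',(310,480),.053),('foot',(304,415),.008),('feetL',(241,488),.053),('feetR',(377,480),.053),('top',(312,535),.08)]:
    X=bp(C,[np.array(uv)/2.5+o],z)[0]; print(n,X.round(4),(R.T@(X-p)*1e3).round(1))
E
```

```text
cap [ 0.4035 -0.1618  0.053 ] [ -0.2 -21.5   0.6]
foot [ 0.4017 -0.1611  0.008 ] [-1.9 23.5  1.5]
feetL [ 0.3882 -0.1653  0.053 ] [-15.8 -21.5  -1.3]
feetR [ 0.4185 -0.1602  0.053 ] [ 14.8 -21.5   0.6]
top [ 0.4039 -0.1621  0.08  ] [  0.2 -48.5   0.2]
```

Call:
{"api": "carry_out", "payload": {
  "targets": [
    [[0,0,0],[0,0,0]],
    [[0,0,0],[0,0,0]],
    [[0,0,0],[0,0,0]],
    [[0,0,0],[0,0,0]]
  ]
}}

```text
time_s: 10.7
tool_pos: [0.4039, -0.1623, 0.0315]
tool_rot: [-90.0, 0.0, 6.0]
force: [-3.0, -0.9, 2.7]
grip_width: 0.0321
```

```bash
python3 - <<'E'
from h import *
snap('scene','s5',(150,200,300,380),4)
E
```

```text
(no output)
```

View pics/s5.png

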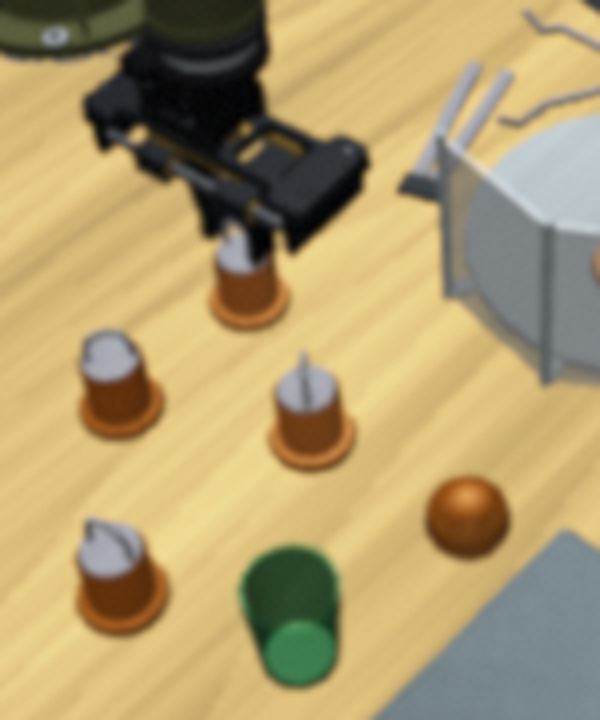

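```bash
python3 - <<'E'
from h import *
R,p,_=tool(); C=cam('scene')
for z in [.0315,.053,.06,.08]:
    for dx in [-.022,.022]:
        X=p+R@np.array([dx,0,0]); X[2]=z; print(z,dx,((pj(C,X)-[150,200])*4).round())
C=cam('wrist')
for y in [0,-.019,-.03]:
    for dx in [-.016,.016]: print(y,dx,((pj(C,p+R@np.array([dx,y,0]))-[160,60])*2.5).round())
E
```

```text
0.0315 -0.022 [[219. 262.]]
0.0315 0.022 [[267. 288.]]
0.053 -0.022 [[216. 241.]]
0.053 0.022 [[264. 267.]]
0.06 -0.022 [[215. 234.]]
0.06 0.022 [[263. 260.]]
0.08 -0.022 [[212. 214.]]
0.08 0.022 [[260. 240.]]
0 -0.016 [[247. 449.]]
0 0.016 [[375. 449.]]
-0.019 -0.016 [[241. 478.]]
-0.019 0.016 [[381. 478.]]
-0.03 -0.016 [[237. 498.]]
-0.03 0.016 [[385. 498.]]
```

Call:
{"api": "carry_out", "payload": {
  "targets": [
    [[0,-10,0],[0,0,0]],
    [[0,-20,0],[0,0,0]],
    [[0,-40,0],[0,0,0]],
    [[0,-40,0],[0,0,0]],
    [[0,-40,0],[0,0,0]],
    [[0,-40,0],[0,0,0]],
    [[0,-30,0],[0,0,0]],
    [[0,0,0],[0,0,0]]
  ]
}}

```text
time_s: 11.55
tool_pos: [0.4069, -0.1628, 0.2562]
tool_rot: [-90.1, -0.5, 6.0]
force: [0.3, -0.2, -1.5]
grip_width: 0.0324
```

```bash
python3 - <<'E'
from h import *
C,im=snap('wrist','w6',(160,60,400,300),2.5); plan([.428,.072,.25],90.75); print(tool()[2]['grip_width'],tool()[2]['qpos'])
E
```

```text
turn [  0.2 -84.8   0.2] shift [234.2   3.6 -25.6] now [ 0.4055 -0.1625  0.2536] [-90.   -0.3   6. ] t 11.6
0.03237717698396213 [-25.14876282 -14.29813777  36.75532587 106.63650021   8.4796432
  84.66649744  15.98952822]
```

View pics/w6.png

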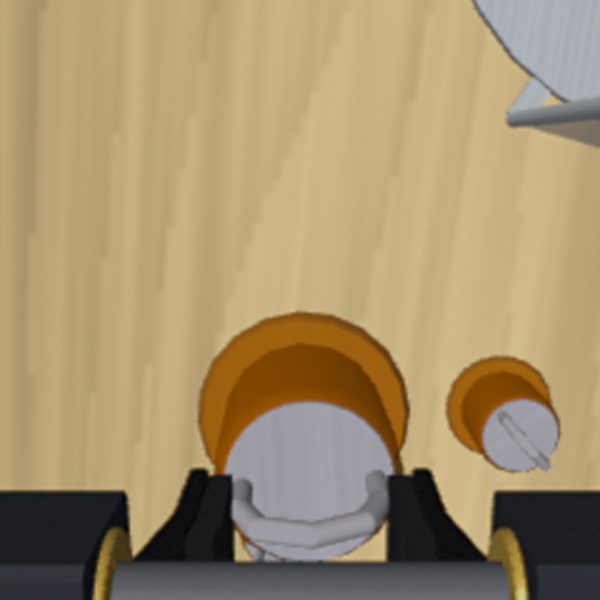

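Call:
{"api": "carry_out", "payload": {
  "targets": [
    [[0,0,0],[0,-6,0]],
    [[0,0,0],[0,-8,0]],
    [[0,0,0],[0,-8,0]],
    [[0,0,0],[0,-8,0]],
    [[0,0,0],[0,-8,0]],
    [[0,0,0],[0,-8,0]],
    [[0,0,0],[0,-8,0]],
    [[0,0,0],[0,-8,0]],
    [[0,0,0],[0,-8,0]],
    [[0,0,0],[0,-8,0]],
    [[0,0,0],[0,-6.8,0]],
    [[0,0,0],[0,0,0]]
  ]
}}

```text
time_s: 12.8
tool_pos: [0.4033, -0.162, 0.2501]
tool_rot: [-89.9, -0.0, 90.8]
force: [-0.6, 0.6, -0.9]
grip_width: 0.0322
```

```bash
python3 - <<'E'
from h import *
plan([.428,.072,.25],90.75)
E
```

```text
turn [-0.1  0.1  0. ] shift [ 2.337e+02  1.000e-01 -2.780e+01] now [ 0.4033 -0.162   0.2501] [-89.9  -0.   90.8] t 12.8
```

Call:
{"api": "carry_out", "payload": {
  "targets": [
    [[10,0,-28],[0,0,0]],
    [[40,0,-5],[0,0,0]],
    [[45,0,0],[0,0,0]],
    [[45,0,0],[0,0,0]],
    [[45,0,5],[0,0,0]],
    [[35,0,0],[0,0,0]],
    [[14,0,0],[0,0,0]],
    [[0,0,0],[0,0,0]],
    [[0,0,0],[0,0,0]]
  ]
}}

```text
time_s: 13.7
tool_pos: [0.4288, 0.0705, 0.251]
tool_rot: [-90.0, 0.1, 90.6]
force: [0.5, -0.6, -1.7]
grip_width: 0.0328
```

```bash
python3 - <<'E'
from h import *
C,im=snap('wrist','w7'); plan([.428,.072,.12],90.75); print(pj(C,[[.4808,.072,.150]]))
snap('scene','s7',(200,180,400,330),4)
snap('top','t7',(190,90,350,260),3.5)
E
```

```text
turn [-0.  -0.2 -0. ] shift [  1.9 131.2   0.9] now [0.4289 0.0701 0.2512] [-90.    0.   90.6] t 13.75
[[287.57486564 257.50374666]]
```

View pics/s7.png

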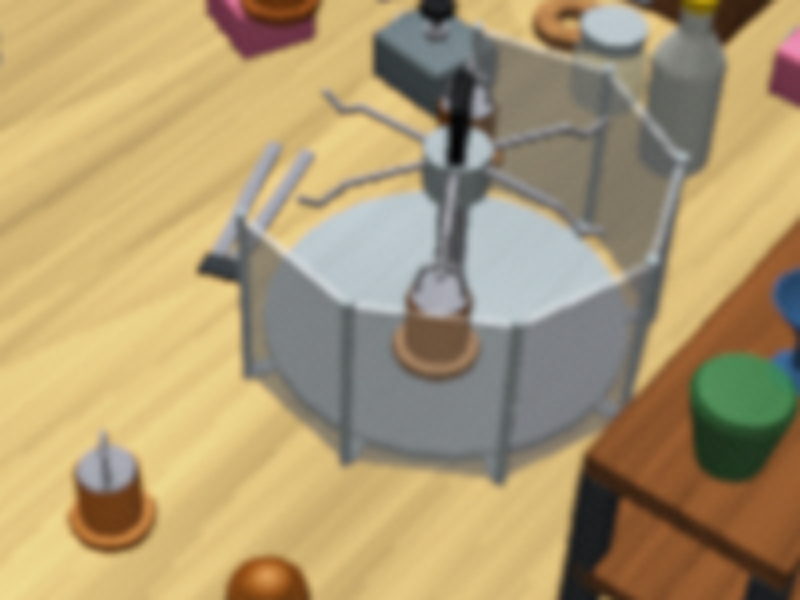

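View pics/w7.png

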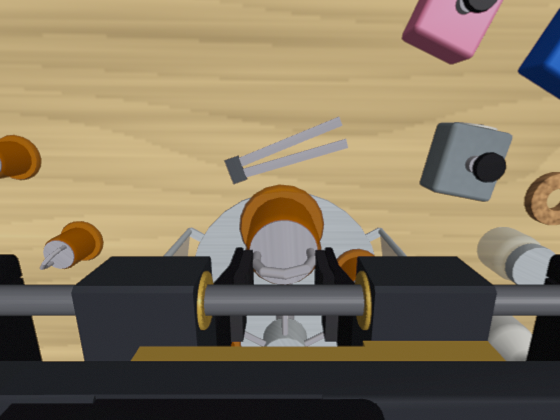

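```bash
python3 - <<'E'
from h import *
C=cam('scene'); T=cam('top')
for n,X in [('tip',[.4663,.0718,.159]),('pt',[.4808,.072,.15]),('bartop',[.5808,.0733,.22]),('orn bail',[.428,.071,.25+.049])]:
    print(n,((pj(C,X)-[200,180])*4).round(),((pj(T,X)-[190,90])*3.5).round())
E
```

```text
tip [[325.  90.]] [[324. 382.]]
pt [[341. 108.]] [[324. 365.]]
bartop [[461.  87.]] [[320. 210.]]
orn bail [[282. -95.]] [[322. 401.]]
```

View pics/t7.png

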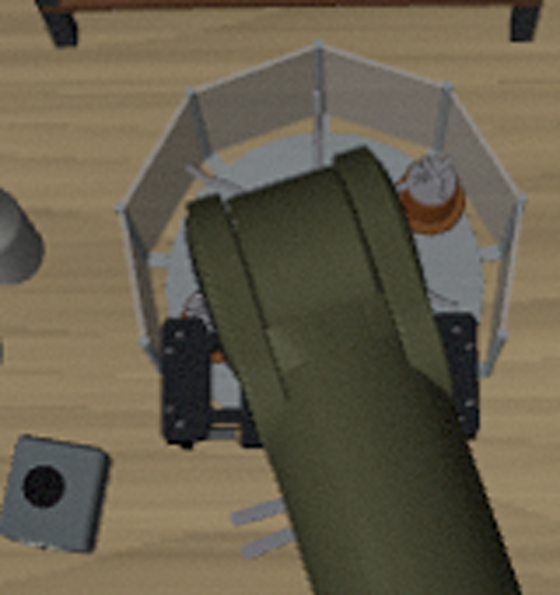

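Call:
{"api": "carry_out", "payload": {
  "targets": [
    [[1,30,0],[0,0,0]],
    [[0,35,0],[0,0,0]],
    [[0,35,0],[0,0,0]],
    [[0,31,0],[0,0,0]],
    [[0,0,0],[0,0,0]],
    [[0,0,0],[0,0,0]],
    [[0,0,0],[0,0,0]]
  ]
}}

```text
time_s: 14.55
tool_pos: [0.4304, 0.0731, 0.1225]
tool_rot: [-90.2, -0.1, 90.7]
force: [-0.5, 0.7, -1.1]
grip_width: 0.0325
```

```bash
python3 - <<'E'
from h import *
for i in range(3): plan([.4808,.072,.12],90.75)
C,im=snap('wrist','w8',(160,60,400,300),2.5)
snap('scene','s8',(230,160,330,235),8)
R,p,_=tool(); S=cam('scene')
for n,X in [('tip',[.4663,.0718,.159]),('pt',[.4808,.072,.15]),('bailtop',p+[0,0,.049])]:
    print(n,((pj(S,X)-[230,160])*8).round(),((pj(C,X)-[160,60])*2.5).round())
E
```

```text
turn [ 0.2 -0.   0.1] shift [ -1.8   2.5 -50.4] now [0.4304 0.0731 0.1225] [-90.2  -0.1  90.7] t 14.55
turn [ 0.2 -0.   0.1] shift [ -1.8   2.5 -50.4] now [0.4304 0.0731 0.1225] [-90.2  -0.1  90.7] t 14.55
turn [ 0.2 -0.   0.1] shift [ -1.8   2.5 -50.4] now [0.4304 0.0731 0.1225] [-90.2  -0.1  90.7] t 14.55
tip [[411. 340.]] [[313. 673.]]
pt [[442. 376.]] [[313. 703.]]
bailtop [[337. 271.]] [[325. 551.]]
```

View pics/s8.png

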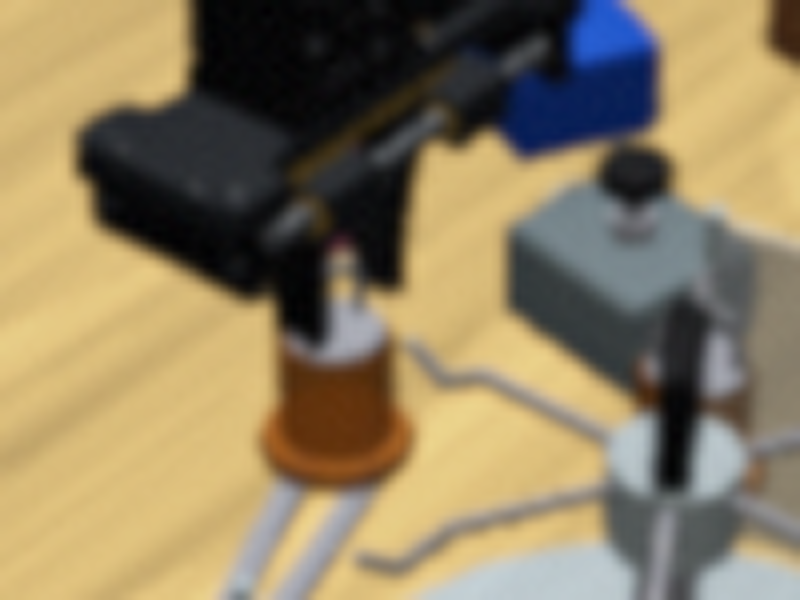

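View pics/w8.png

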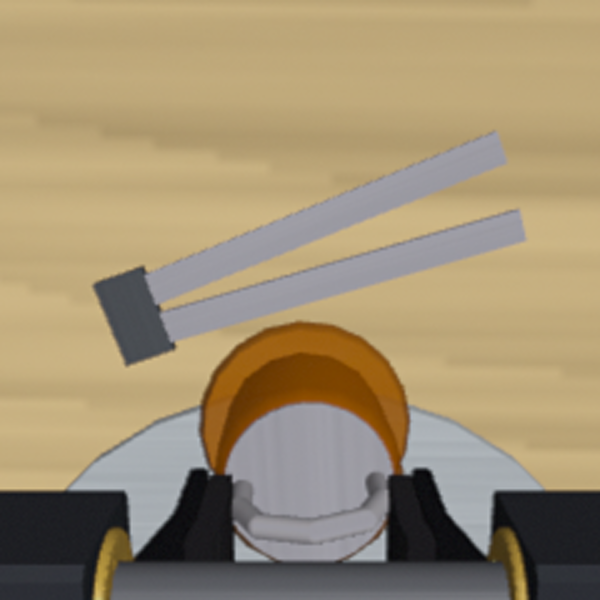

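```bash
python3 - <<'E'
from h import *
R,p,_=tool(); S=cam('scene')
for n,z in [('under',-.031),('foottop',-.023),('cap',.022),('bail',.049)]:
    print(n,((pj(S,p+[0,0,z])-[230,160])*8).round())
E
```

```text
under [[338. 440.]]
foottop [[338. 424.]]
cap [[337. 329.]]
bail [[337. 271.]]
```

Call:
{"api": "carry_out", "payload": {
  "targets": [
    [[-1,0,-12],[0,0,0]],
    [[0,0,-13],[0,0,0]],
    [[0,0,-13],[0,0,0]],
    [[0,0,0],[0,0,0]]
  ]
}}

```text
time_s: 15.05
tool_pos: [0.4694, 0.0726, 0.1213]
tool_rot: [-90.2, 0.0, 90.8]
force: [0.3, 0.1, -0.9]
grip_width: 0.0321
```

Call:
{"api": "carry_out", "payload": {
  "targets": [
    [[0,0,-7],[0,0,0]],
    [[0,0,-7],[0,0,0]],
    [[0,0,0],[0,0,0]],
    [[0,0,0],[0,0,0]]
  ]
}}

```text
time_s: 15.45
tool_pos: [0.4807, 0.0728, 0.1205]
tool_rot: [-90.0, 0.0, 90.8]
force: [0.0, 0.3, -1.7]
grip_width: 0.0322
```

```bash
python3 - <<'E'
from h import *
plan([.4808,.072,.12],90.75)
snap('scene','s9',(230,160,330,235),8)
E
```

```text
turn [-0.  0. -0.] shift [-0.8  0.5 -0.1] now [0.4807 0.0728 0.1205] [-90.    0.   90.8] t 15.45
```

View pics/s9.png

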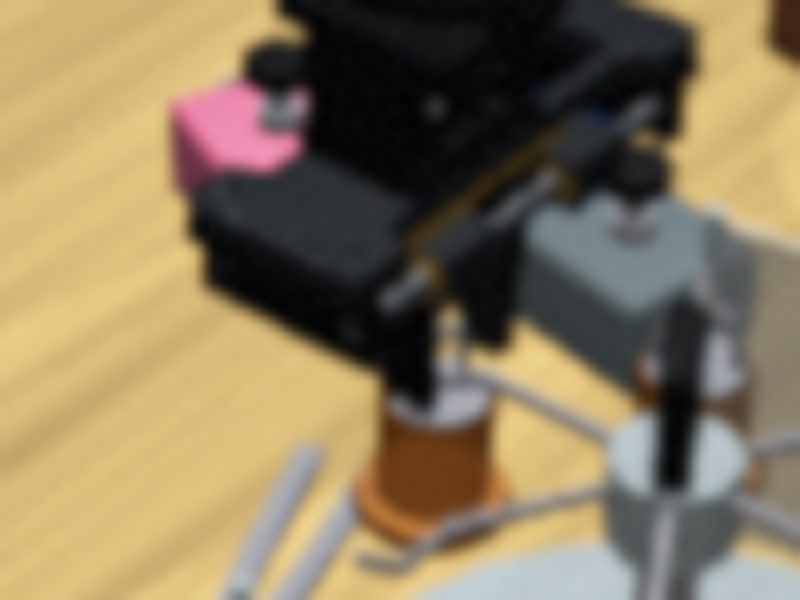

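Call:
{"api": "carry_out", "payload": {
  "targets": [
    [[0,6,0],[0,0,0]],
    [[0,5,0],[0,0,0]],
    [[0,0,0],[0,0,0]],
    [[0,0,0],[0,0,0]]
  ]
}}

```text
time_s: 15.9
tool_pos: [0.4808, 0.0727, 0.1093]
tool_rot: [-90.0, 0.0, 90.8]
force: [1.1, 0.4, -0.9]
grip_width: 0.0327
```

Call:
{"api": "carry_out", "payload": {
  "targets": [
    [[0,2,0],[0,0,0]],
    [[0,1,0],[0,0,0]],
    [[0,0,0],[0,0,0]],
    [[0,0,0],[0,0,0]]
  ]
}}

```text
time_s: 16.3
tool_pos: [0.4821, 0.073, 0.1076]
tool_rot: [-90.2, -0.0, 90.8]
force: [0.6, 0.2, 5.5]
grip_width: 0.0326
```

Call:
{"api": "carry_out", "payload": {
  "targets": [
    [[0,-1,0],[0,0,0]],
    [[0,0,0],[0,0,0]],
    [[0,0,0],[0,0,0]],
    [[0,0,0],[0,0,0]],
    [[0,0,0],[0,0,0]],
    [[0,0,0],[0,0,0]]
  ],
  "jaw": 0.65
}}

```text
time_s: 16.9
tool_pos: [0.4806, 0.0728, 0.1073]
tool_rot: [-90.0, 0.0, 90.8]
force: [-0.0, 0.5, -0.1]
grip_width: 0.0559
```

Call:
{"api": "carry_out", "payload": {
  "targets": [
    [[0,-10,0],[0,0,0]],
    [[0,-20,0],[0,0,0]],
    [[0,-40,0],[0,0,0]],
    [[0,-40,0],[0,0,0]],
    [[0,-40,0],[0,0,0]],
    [[0,-40,0],[0,0,0]],
    [[0,-35,0],[0,0,0]],
    [[0,0,0],[0,0,0]]
  ]
}}

```text
time_s: 17.7
tool_pos: [0.4831, 0.0731, 0.3384]
tool_rot: [-90.5, -0.2, 90.8]
force: [0.5, -0.6, -0.0]
grip_width: 0.0566
```

```bash
python3 - <<'E'
from h import *
plan([.5808,.0733,.33],30.75)
C,im=snap('wrist','w10')
snap('scene','s10',(150,160,350,320),4)
E
```

```text
turn [ 0.4 60.   0.4] shift [ 84.1   8.4 -49.8] now [0.4831 0.0731 0.3384] [-90.5  -0.2  90.8] t 17.7
```

View pics/s10.png

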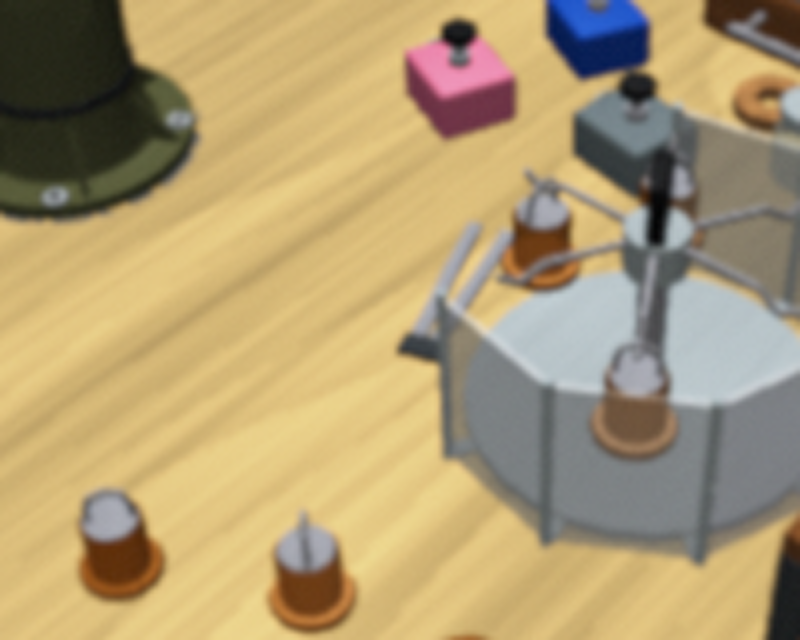

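View pics/w10.png

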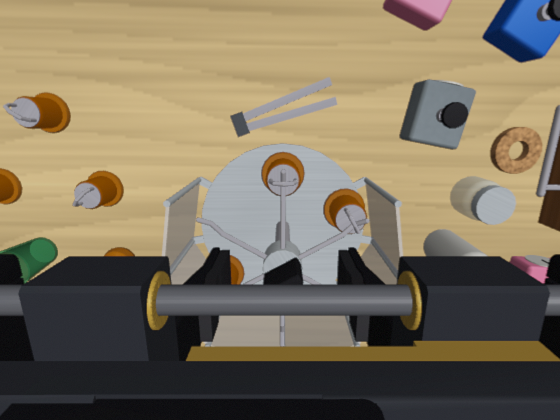

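Call:
{"api": "carry_out", "payload": {
  "targets": [
    [[0,0,0],[0,6,0]],
    [[0,0,0],[0,8,0]],
    [[0,0,0],[0,8,0]],
    [[0,0,0],[0,8,0]],
    [[0,0,0],[0,8,0]],
    [[0,0,0],[0,8,0]],
    [[0,0,0],[0,8,0]],
    [[0,0,0],[0,6,0]],
    [[42,0,-25],[0,0,0]],
    [[42,5,-25],[0,0,0]],
    [[0,0,0],[0,0,0]],
    [[0,0,0],[0,0,0]]
  ],
  "jaw": 0.65
}}

```text
time_s: 19.0
tool_pos: [0.578, 0.0727, 0.3241]
tool_rot: [-90.0, 0.4, 30.8]
force: [-0.3, -0.3, 0.3]
grip_width: 0.0562
```

```bash
python3 - <<'E'
from h import *
plan([.5808,.0733,.183],30.75)
C,im=snap('wrist','w11',(160,60,400,300),2.5)
E
```

```text
turn [-0.   0.  -0.4] shift [  2.7 141.1  -0.9] now [0.578  0.0727 0.3241] [-90.    0.4  30.8] t 19.0
```

View pics/w11.png

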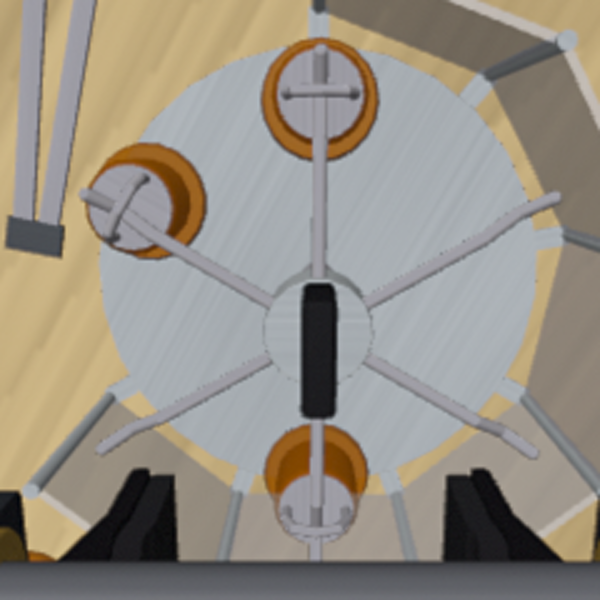

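Call:
{"api": "carry_out", "payload": {
  "targets": [
    [[2,30,0],[0,0,0]],
    [[0,40,0],[0,0,0]],
    [[0,40,0],[0,0,0]],
    [[0,31,0],[0,0,0]],
    [[0,0,0],[0,0,0]],
    [[0,0,0],[0,0,0]]
  ]
}}

```text
time_s: 19.65
tool_pos: [0.5799, 0.0741, 0.1883]
tool_rot: [-90.0, -0.1, 30.8]
force: [0.6, -0.4, -0.4]
grip_width: 0.0568
```

Call:
{"api": "carry_out", "payload": {
  "targets": [
    [[0,0,0],[0,0,0]],
    [[0,0,0],[0,0,0]],
    [[0,0,0],[0,0,0]],
    [[0,0,0],[0,0,0]],
    [[0,0,0],[0,0,0]],
    [[0,0,0],[0,0,0]],
    [[0,0,0],[0,0,0]],
    [[0,0,0],[0,0,0]]
  ],
  "jaw": 0,
  "squeeze": 12
}}

```text
time_s: 20.45
tool_pos: [0.5804, 0.0739, 0.1866]
tool_rot: [-90.0, -0.0, 30.8]
force: [-1.0, -0.8, 1.3]
grip_width: 0.0032
```

Call:
{"api": "carry_out", "payload": {
  "targets": [
    [[0,0,0],[0,3,0]],
    [[0,0,0],[0,5,0]],
    [[0,0,0],[0,5,0]],
    [[0,0,0],[0,5,0]],
    [[0,0,0],[0,5,0]],
    [[0,0,0],[0,5,0]],
    [[0,0,0],[0,5,0]],
    [[0,0,0],[0,5,0]],
    [[0,0,0],[0,5,0]],
    [[0,0,0],[0,5,0]],
    [[0,0,0],[0,5,0]]
  ]
}}

```text
time_s: 21.55
tool_pos: [0.5804, 0.074, 0.1866]
tool_rot: [-90.0, -0.0, -22.4]
force: [0.1, 0.7, 1.1]
grip_width: 0.0004
```

Call:
{"api": "carry_out", "payload": {
  "targets": [
    [[0,0,0],[0,4,0]],
    [[0,0,0],[0,3,0]],
    [[0,0,0],[0,0,0]],
    [[0,0,0],[0,0,0]]
  ]
}}

```text
time_s: 21.95
tool_pos: [0.5804, 0.074, 0.1866]
tool_rot: [-90.0, -0.0, -29.1]
force: [-0.1, 0.9, 0.6]
grip_width: 0.0005
```

```bash
python3 - <<'E'
from h import *
plan([.5808,.0733,.33],-29.25)
C,im=snap('wrist','w12',(160,60,400,300),2.5)
E
```

```text
turn [-0.   0.1  0. ] shift [   0.7 -143.4   -0.4] now [0.5804 0.074  0.1866] [-90.   -0.  -29.1] t 21.95
```

View pics/w12.png

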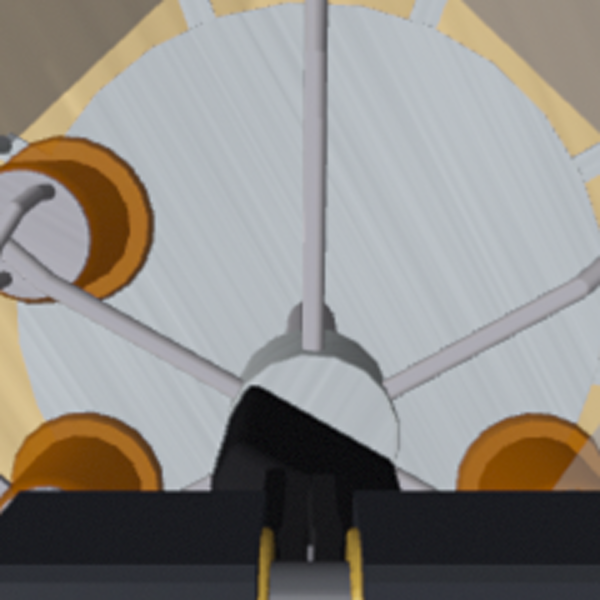

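```bash
python3 - <<'E'
from h import *
C,im=snap('scene','s13',(230,150,380,310),5)
R,p,_=tool()
print([((pj(C,X)-[230,150])*5).round() for X in (p,[.5808,.0733,.22],[.5808,.0733,.17])])
E
```

```text
[array([[423., 306.]]), array([[426., 259.]]), array([[421., 331.]])]
```

View pics/s13.png

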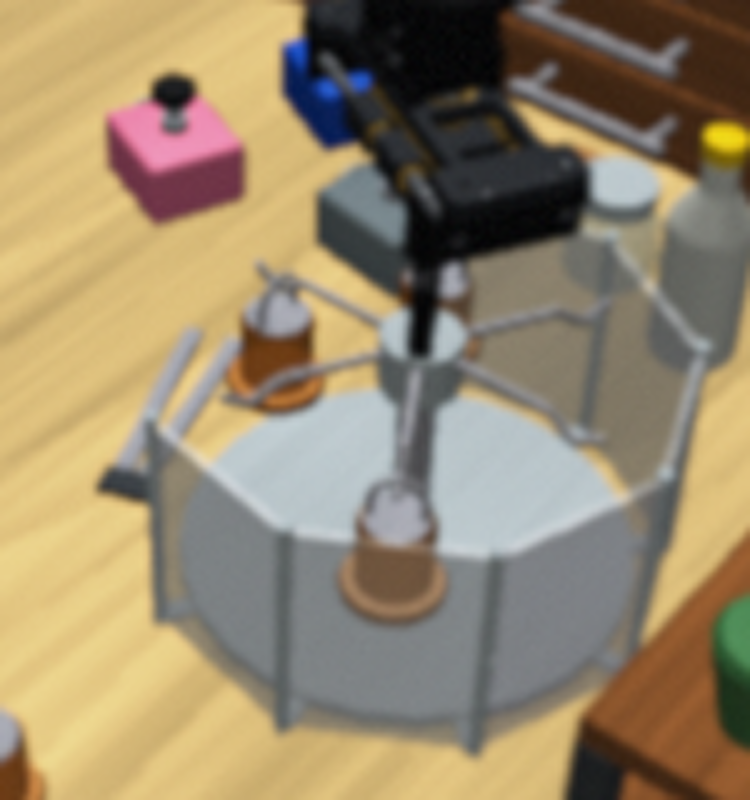

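Call:
{"api": "carry_out", "payload": {
  "targets": [
    [[0,2,0],[0,0,0]],
    [[0,0,0],[0,0,0]],
    [[0,0,0],[0,0,0]]
  ]
}}

```text
time_s: 22.35
tool_pos: [0.5804, 0.074, 0.1865]
tool_rot: [-89.9, -0.0, -29.2]
force: [-3.8, -0.3, 10.9]
grip_width: 0.0005
```

Call:
{"api": "carry_out", "payload": {
  "targets": [
    [[0,2,0],[0,0,0]],
    [[0,0,0],[0,0,0]],
    [[0,0,0],[0,0,0]]
  ]
}}

```text
time_s: 22.65
tool_pos: [0.5805, 0.074, 0.1865]
tool_rot: [-89.8, -0.0, -29.2]
force: [-8.0, -0.1, 19.7]
grip_width: 0.0002
```

Call:
{"api": "carry_out", "payload": {
  "targets": [
    [[0,-14,0],[0,0,0]],
    [[0,-20,0],[0,-4,0]],
    [[0,0,0],[0,-8,0]],
    [[0,0,0],[0,-8,0]],
    [[0,0,0],[0,-8,0]],
    [[0,0,0],[0,-8,0]],
    [[0,0,0],[0,-8,0]],
    [[0,0,0],[0,-8,0]],
    [[0,0,0],[0,-8,0]],
    [[0,0,0],[0,0,0]],
    [[0,0,0],[0,0,0]]
  ],
  "jaw": 0.65
}}

```text
time_s: 23.75
tool_pos: [0.5802, 0.0739, 0.2164]
tool_rot: [-90.0, 0.0, 30.6]
force: [-0.4, 0.2, 0.9]
grip_width: 0.0565
```

```bash
python3 - <<'E'
from h import *
plan([.5808,.0733,.1615],30.75)
C,im=snap('wrist','w14',(160,60,400,300),2.5)
E
```

```text
turn [-0.  -0.1 -0. ] shift [ 0.2 54.9 -0.8] now [0.5802 0.0739 0.2164] [-90.    0.   30.6] t 23.75
```

View pics/w14.png

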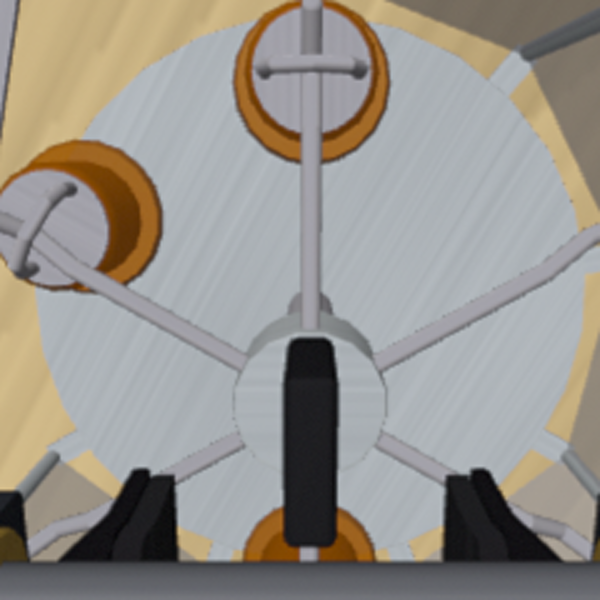

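Call:
{"api": "carry_out", "payload": {
  "targets": [
    [[0,25,0],[0,0,0]],
    [[0,15,0],[0,0,0]],
    [[0,8,0],[0,0,0]],
    [[0,7,0],[0,0,0]],
    [[0,0,0],[0,0,0]],
    [[0,0,0],[0,0,0]]
  ]
}}

```text
time_s: 24.4
tool_pos: [0.5806, 0.074, 0.162]
tool_rot: [-90.0, -0.0, 30.8]
force: [-0.2, 0.6, 0.1]
grip_width: 0.0566
```

Call:
{"api": "carry_out", "payload": {
  "targets": [
    [[0,0,0],[0,0,0]],
    [[0,0,0],[0,0,0]],
    [[0,0,0],[0,0,0]],
    [[0,0,0],[0,0,0]],
    [[0,0,0],[0,0,0]],
    [[0,0,0],[0,0,0]],
    [[0,0,0],[0,0,0]],
    [[0,0,0],[0,0,0]]
  ],
  "jaw": 0,
  "squeeze": 12
}}

```text
time_s: 25.2
tool_pos: [0.5802, 0.0739, 0.1615]
tool_rot: [-90.0, 0.0, 30.8]
force: [0.3, 0.2, -0.2]
grip_width: 0.0141
```

Solid grip now. Turn −60°.

Call:
{"api": "carry_out", "payload": {
  "targets": [
    [[0,0,0],[0,3,0]],
    [[0,0,0],[0,5,0]],
    [[0,0,0],[0,5,0]],
    [[0,0,0],[0,5,0]],
    [[0,0,0],[0,5,0]],
    [[0,0,0],[0,5,0]],
    [[0,0,0],[0,5,0]],
    [[0,0,0],[0,5,0]],
    [[0,0,0],[0,5,0]],
    [[0,0,0],[0,5,0]],
    [[0,0,0],[0,5,0]],
    [[0,0,0],[0,4,0]]
  ]
}}

```text
time_s: 26.4
tool_pos: [0.5811, 0.0739, 0.1615]
tool_rot: [-90.0, -0.1, -26.4]
force: [2.3, 0.2, -2.1]
grip_width: 0.0137
```

Call:
{"api": "carry_out", "payload": {
  "targets": [
    [[0,0,0],[0,3,0]],
    [[0,0,0],[0,0,0]],
    [[0,0,0],[0,0,0]]
  ]
}}

```text
time_s: 26.7
tool_pos: [0.5811, 0.0739, 0.1615]
tool_rot: [-89.9, -0.1, -29.1]
force: [4.8, 0.3, -2.7]
grip_width: 0.0137
```

Call:
{"api": "carry_out", "payload": {
  "targets": [
    [[0,0,0],[0,0,0]],
    [[0,0,0],[0,0,0]],
    [[0,0,0],[0,0,0]],
    [[0,0,0],[0,0,0]],
    [[0,-30,0],[0,0,0]],
    [[0,-40,0],[0,0,0]],
    [[0,-40,0],[0,0,0]],
    [[0,-40,0],[0,0,0]],
    [[0,-20,0],[0,0,0]],
    [[0,0,0],[0,0,0]]
  ],
  "jaw": 0.4
}}

```text
time_s: 27.7
tool_pos: [0.5817, 0.0738, 0.3352]
tool_rot: [-89.8, -0.2, -29.2]
force: [0.9, -0.5, -0.2]
grip_width: 0.0348
```

```bash
python3 - <<'E'
from h import *
C,im=snap('wrist','w15',(120,0,420,300),2)
plan([.52,-.20,.29],-45); print(tool()[2]['qpos'])
T,im=snap('top','t15',(340,120,480,260),4)
E
```

```text
turn [-0.1 15.8  0.1] shift [ 150.6   42.8 -236.6] now [0.5808 0.0738 0.3328] [-89.9  -0.1 -29.2] t 27.75
[-42.43697186   9.6201263   38.27878574  79.77690696  -5.98062405
  92.48559569 -34.0303407 ]
```

View pics/w15.png

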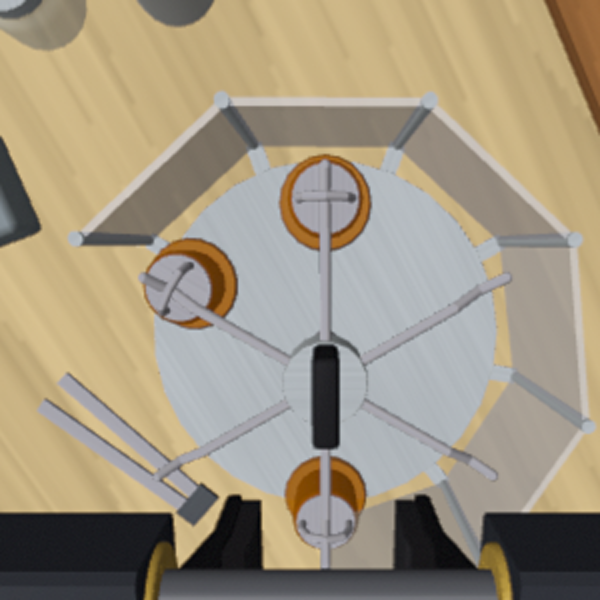

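View pics/t15.png

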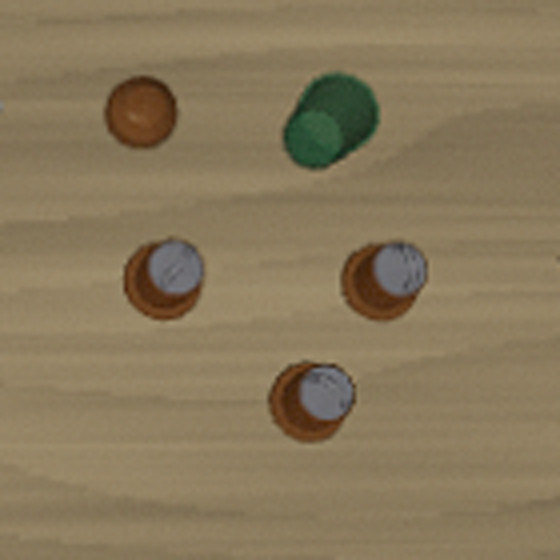

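```bash
python3 - <<'E'
from h import *
plan([.525,-.21,.26],-43)
E
```

```text
turn [ 0.  13.8 -0. ] shift [ 153.3   71.2 -245.2] now [0.5801 0.0739 0.3312] [-90.    0.  -29.2] t 27.8
```

Call:
{"api": "carry_out", "payload": {
  "targets": [
    [[0,0,0],[0,7,0]],
    [[0,0,0],[0,6.8,0]],
    [[24,0,-38],[0,0,0]],
    [[26,0,-41],[0,0,0]],
    [[26,0,-41],[0,0,0]],
    [[26,0,-41],[0,0,0]],
    [[26,35,-41],[0,0,0]],
    [[25,36,-41],[0,0,0]],
    [[0,0,0],[0,0,0]],
    [[0,0,0],[0,0,0]]
  ],
  "jaw": 1
}}

```text
time_s: 28.8
tool_pos: [0.5279, -0.1927, 0.2702]
tool_rot: [-90.1, 0.2, -43.1]
force: [1.2, 0.9, 0.4]
grip_width: 0.0865
```

```bash
python3 - <<'E'
from h import *
C,im=snap('wrist','w16',(200,100,360,260),4)
plan([.525,-.21,.26],-43)
E
```

```text
turn [ 0.   0.  -0.1] shift [  9.7  11.1 -16.5] now [ 0.5292 -0.1913  0.2711] [-90.    0.1 -43. ] t 28.85
```

View pics/w16.png

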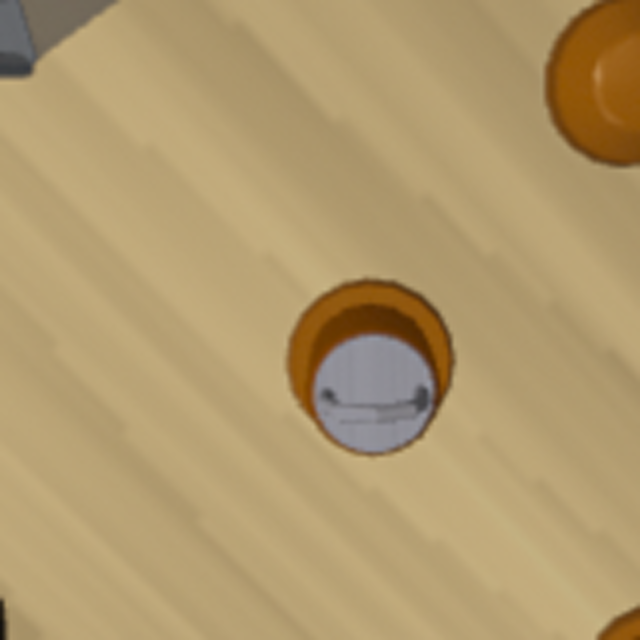

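```bash
python3 - <<'E'
from h import *
C=cam('wrist'); o=np.array([200,100])
P=bail(C,np.array([330,397])/4+o,np.array([421,395])/4+o)
c=bp(C,[np.array([376,394])/4+o],.053)[0]; print('cap',c,'foot',bp(C,[np.array([371,361])/4+o],.004))
plan([*(c[:2]),.0295],-42)
E
```

```text
bail feet mid [ 0.523  -0.219   0.0535] len 0.029 yaw -41.6
cap [ 0.52350176 -0.21871582  0.053     ] foot [[ 0.52356548 -0.2180212   0.004     ]]
turn [ 0.  -1.  -0.1] shift [ 14.1 241.6 -24.1] now [ 0.5292 -0.1913  0.2711] [-90.    0.1 -43. ] t 28.85
```

Call:
{"api": "carry_out", "payload": {
  "targets": [
    [[14,20,-24],[0,-1,0]],
    [[0,45,0],[0,0,0]],
    [[0,45,0],[0,0,0]],
    [[0,45,0],[0,0,0]],
    [[0,45,0],[0,0,0]],
    [[0,30,0],[0,0,0]],
    [[0,11,0],[0,0,0]],
    [[0,0,0],[0,0,0]],
    [[0,0,0],[0,0,0]]
  ]
}}

```text
time_s: 29.75
tool_pos: [0.5251, -0.2194, 0.0328]
tool_rot: [-89.9, -0.1, -41.9]
force: [0.3, -0.2, 0.6]
grip_width: 0.087
```

Call:
{"api": "carry_out", "payload": {
  "targets": [
    [[0,0,0],[0,0,0]],
    [[0,0,0],[0,0,0]],
    [[0,0,0],[0,0,0]],
    [[0,0,0],[0,0,0]],
    [[0,0,0],[0,0,0]],
    [[0,0,0],[0,0,0]],
    [[0,0,0],[0,0,0]],
    [[0,0,0],[0,0,0]],
    [[0,0,0],[0,0,0]],
    [[0,0,0],[0,0,0]]
  ],
  "jaw": 0,
  "squeeze": 20
}}

```text
time_s: 30.75
tool_pos: [0.5232, -0.2193, 0.0312]
tool_rot: [-90.0, 0.0, -42.0]
force: [-2.4, 0.8, 1.3]
grip_width: 0.0327
```

```bash
python3 - <<'E'
from h import *
C,im=snap('wrist','w17',(160,60,400,300),2.5)
plan([.5235,-.2187,.0295],-42)
E
```

```text
turn [-0.  0. -0.] shift [-0.2  1.7  0.7] now [ 0.5232 -0.2193  0.0312] [-90.   0. -42.] t 30.8
```

View pics/w17.png

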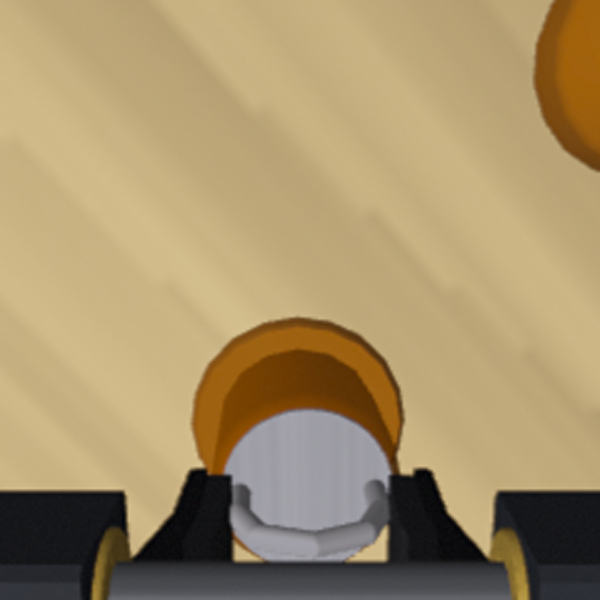

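Call:
{"api": "carry_out", "payload": {
  "targets": [
    [[0,-10,0],[0,0,0]],
    [[0,-30,0],[0,0,0]],
    [[0,-45,0],[0,0,0]],
    [[0,-45,0],[0,0,0]],
    [[0,-45,0],[0,0,0]],
    [[0,-45,0],[0,8,0]],
    [[0,0,0],[0,8,0]],
    [[0,0,0],[0,8,0]],
    [[0,0,0],[0,8,0]],
    [[0,0,0],[0,8,0]],
    [[0,0,0],[0,7.3,0]],
    [[0,0,0],[0,0,0]]
  ]
}}

```text
time_s: 32.0
tool_pos: [0.5233, -0.22, 0.2517]
tool_rot: [-90.0, -0.0, -89.4]
force: [-0.1, -0.1, -1.4]
grip_width: 0.0323
```

```bash
python3 - <<'E'
from h import *
plan([.428,.073,.25],-89.25); print(tool()[2]['qpos'])
E
```

```text
turn [-0.  -0.1  0. ] shift [-294.2    1.7  -91.5] now [ 0.5233 -0.22    0.2517] [-90.   -0.  -89.4] t 32.0
[-30.12270563   9.71993313  57.17484908  91.23419016  -8.2059408
  83.48028792 -61.7485578 ]
```

Call:
{"api": "carry_out", "payload": {
  "targets": [
    [[-40,0,-12],[0,0,0]],
    [[-42,0,-13],[0,0,0]],
    [[-42,0,-13],[0,0,0]],
    [[-42,0,-13],[0,0,0]],
    [[-42,0,-13],[0,0,0]],
    [[-42,0,-13],[0,0,0]],
    [[-30,0,-10],[0,0,0]],
    [[-14,0,-4],[0,0,0]],
    [[0,0,0],[0,0,0]],
    [[0,0,0],[0,0,0]]
  ]
}}

```text
time_s: 33.0
tool_pos: [0.4292, 0.0722, 0.2515]
tool_rot: [-90.0, -0.0, -89.3]
force: [-0.1, -0.7, -1.8]
grip_width: 0.0323
```

```bash
python3 - <<'E'
from h import *
plan([.428,.073,.12],-89.25); print(tool()[2]['qpos'])
C,im=snap('wrist','w18'); print(pj(C,[[.5808-.1145,.072,.159],[.5808-.1,.072,.15]]))
E
```

```text
turn [-0. -0.  0.] shift [ -0.8 131.5  -1.2] now [0.4292 0.0722 0.2515] [-90.   -0.  -89.3] t 33.0
[ -50.99152828  -13.09003256   32.34044189  106.72707409    7.0321438
   84.39462878 -109.27224246]
[[281.07559551 165.05027447]
 [281.34039029 147.16100852]]
```

View pics/w18.png

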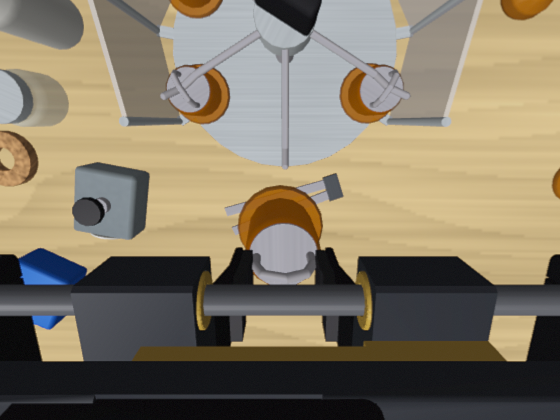

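Call:
{"api": "carry_out", "payload": {
  "targets": [
    [[0,30,0],[0,0,0]],
    [[0,35,0],[0,0,0]],
    [[0,35,0],[0,0,0]],
    [[0,31,0],[0,0,0]],
    [[0,0,0],[0,0,0]],
    [[0,0,0],[0,0,0]],
    [[0,0,0],[0,0,0]]
  ]
}}

```text
time_s: 33.75
tool_pos: [0.4306, 0.0732, 0.1222]
tool_rot: [-89.8, 0.1, -89.3]
force: [0.3, -0.6, -1.5]
grip_width: 0.0328
```

```bash
python3 - <<'E'
from h import *
plan([.4808,.0728,.12],-89.25)
snap('scene','s19',(230,160,330,235),8)
C,im=snap('wrist','w19',(160,60,400,300),2.5)
E
```

```text
turn [-0.2 -0.1 -0.1] shift [ 1.1  2.2 50.2] now [0.4306 0.0732 0.1222] [-89.8   0.1 -89.3] t 33.75
```

View pics/w19.png

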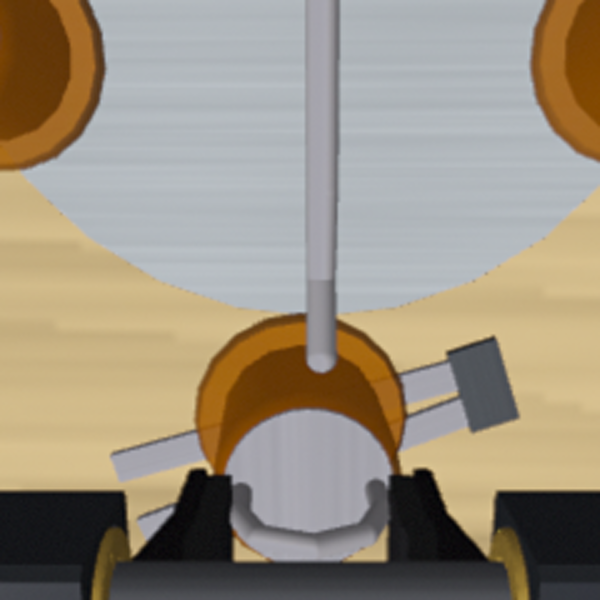

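View pics/s19.png

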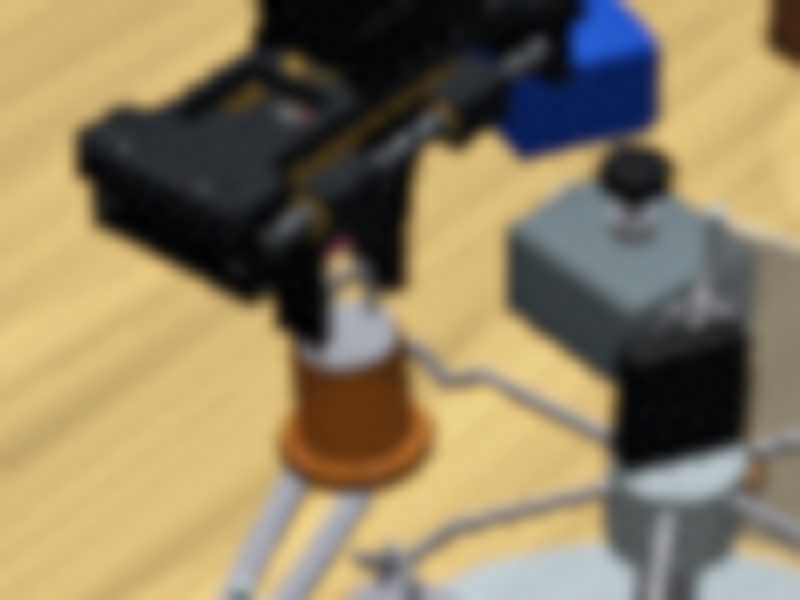

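Call:
{"api": "carry_out", "payload": {
  "targets": [
    [[1.5,1,12],[0,0,0]],
    [[0,0,12],[0,0,0]],
    [[0,0,12],[0,0,0]],
    [[0,0,0],[0,0,0]]
  ]
}}

```text
time_s: 34.25
tool_pos: [0.4669, 0.0724, 0.1206]
tool_rot: [-89.8, 0.0, -89.3]
force: [-0.1, -0.6, -1.0]
grip_width: 0.0331
```

Call:
{"api": "carry_out", "payload": {
  "targets": [
    [[0,0,7],[0,0,0]],
    [[0,0,6],[0,0,0]],
    [[0,0,0],[0,0,0]],
    [[0,0,0],[0,0,0]]
  ]
}}

```text
time_s: 34.65
tool_pos: [0.4776, 0.0724, 0.1192]
tool_rot: [-90.0, -0.0, -89.3]
force: [-0.0, -0.2, -0.4]
grip_width: 0.0326
```

```bash
python3 - <<'E'
from h import *
plan([.4808,.0728,.12],-89.25)
snap('scene','s20',(230,160,330,235),8)
C,im=snap('wrist','w20',(160,60,400,300),2.5)
E
```

```text
turn [ 0.  -0.1  0. ] shift [-0.4 -0.8  3.2] now [0.4776 0.0724 0.1192] [-90.   -0.  -89.3] t 34.65
```

View pics/w20.png

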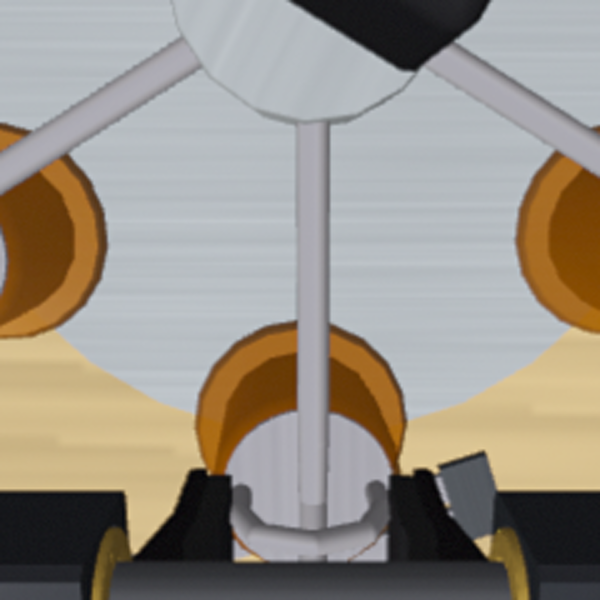

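Call:
{"api": "carry_out", "payload": {
  "targets": [
    [[0,5,2],[0,0,0]],
    [[0,5,0],[0,0,0]],
    [[0,0,0],[0,0,0]],
    [[0,0,0],[0,0,0]]
  ]
}}

```text
time_s: 35.15
tool_pos: [0.4795, 0.0723, 0.1089]
tool_rot: [-90.0, -0.0, -89.3]
force: [-1.2, 0.4, -1.2]
grip_width: 0.0326
```

Call:
{"api": "carry_out", "payload": {
  "targets": [
    [[0,2,0],[0,0,0]],
    [[0,1,0],[0,0,0]],
    [[0,0,0],[0,0,0]],
    [[0,0,0],[0,0,0]]
  ]
}}

```text
time_s: 35.55
tool_pos: [0.4803, 0.0725, 0.1068]
tool_rot: [-89.9, 0.0, -89.3]
force: [-1.0, 1.1, 3.4]
grip_width: 0.0327
```

Call:
{"api": "carry_out", "payload": {
  "targets": [
    [[0,-1,0],[0,0,0]],
    [[0,0,0],[0,0,0]],
    [[0,0,0],[0,0,0]],
    [[0,0,0],[0,0,0]],
    [[0,0,0],[0,0,0]],
    [[0,-10,0],[0,0,0]],
    [[0,-20,0],[0,0,0]],
    [[0,-40,0],[0,0,0]],
    [[0,-40,0],[0,0,0]],
    [[0,-40,0],[0,0,0]],
    [[0,-40,0],[0,0,0]],
    [[0,-30,0],[0,0,0]]
  ],
  "jaw": 0.65
}}

```text
time_s: 36.75
tool_pos: [0.4803, 0.0723, 0.3308]
tool_rot: [-89.8, 0.1, -89.3]
force: [0.6, 0.0, 0.6]
grip_width: 0.0567
```

Call:
{"api": "carry_out", "payload": {
  "targets": [
    [[0,0,40],[0,-8,0]],
    [[0,0,40],[0,-8,0]],
    [[0,0,0],[0,-8,0]],
    [[0,0,0],[0,-8,0]],
    [[0,0,0],[0,-8,0]],
    [[0,0,0],[0,-8,0]],
    [[0,0,0],[0,-8,0]],
    [[0,0,0],[0,-8,0]],
    [[0,0,0],[0,-8,0]],
    [[0,0,0],[0,-8,0]],
    [[0,0,0],[0,-8,0]],
    [[0,0,0],[0,-8,0]]
  ]
}}

```text
time_s: 37.95
tool_pos: [0.5593, 0.079, 0.3281]
tool_rot: [-90.0, -0.0, 7.0]
force: [1.2, -0.5, -0.2]
grip_width: 0.0563
```

```bash
python3 - <<'E'
from h import *
plan([.5808,.0735,.3],150.75); print(tool()[2]['qpos'])
snap('scene','s21',(230,160,380,300),5)
E
```

```text
turn [   0.  -143.7    0. ] shift [-21.4  28.1  -5.7] now [0.5593 0.079  0.3281] [-90.  -0.   7.] t 37.95
[-44.00881749   6.48857761  37.11247981  83.06920364  -3.92048303
  91.70644159  -0.16455055]
```

View pics/s21.png

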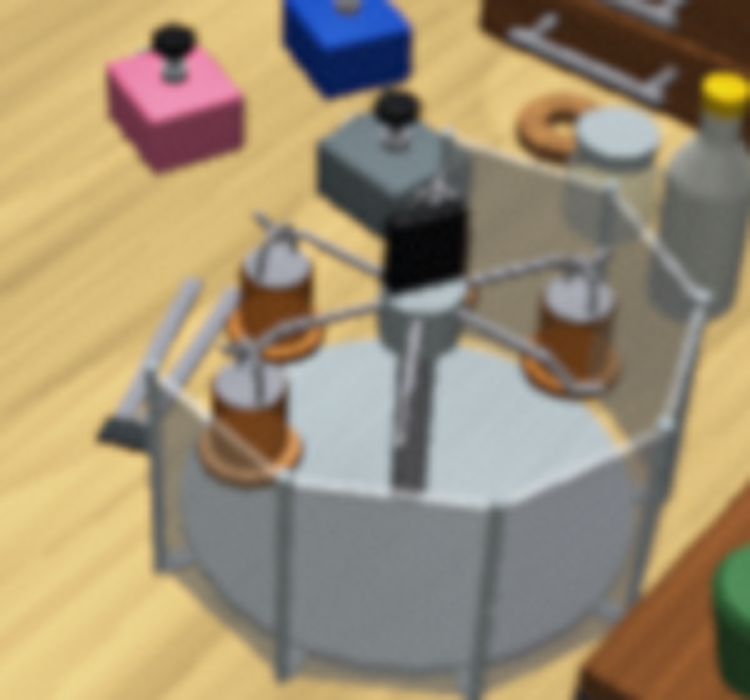

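Call:
{"api": "carry_out", "payload": {
  "targets": [
    [[0,0,0],[0,-8,0]],
    [[0,0,0],[0,-8,0]],
    [[0,0,0],[0,-8,0]],
    [[0,0,0],[0,-8,0]],
    [[0,0,0],[0,-8,0]],
    [[0,0,0],[0,-8,0]],
    [[0,0,0],[0,-8,0]],
    [[0,0,0],[0,-8,0]],
    [[0,0,0],[0,-8,0]],
    [[0,0,0],[0,-8,0]],
    [[0,0,0],[0,-8,0]],
    [[0,0,0],[0,-8,0]]
  ]
}}

```text
time_s: 39.2
tool_pos: [0.5593, 0.079, 0.3279]
tool_rot: [-90.0, 0.0, 102.9]
force: [-0.1, 0.4, 0.2]
grip_width: 0.0564
```

Call:
{"api": "carry_out", "payload": {
  "targets": [
    [[0,0,0],[0,-8,0]],
    [[0,0,0],[0,-8,0]],
    [[0,0,0],[0,-8,0]],
    [[0,0,0],[0,-8,0]],
    [[0,0,0],[0,-8,0]],
    [[0,0,0],[0,-7.7,0]],
    [[-21,0,-5.5],[0,0,0]],
    [[0,0,0],[0,0,0]],
    [[0,0,0],[0,0,0]]
  ]
}}

```text
time_s: 40.1
tool_pos: [0.5801, 0.0732, 0.3274]
tool_rot: [-90.0, -0.0, 150.3]
force: [0.1, 0.7, -0.1]
grip_width: 0.057
```

```bash
python3 - <<'E'
from h import *
plan([.5808,.0735,.1615],150.75); print(tool()[2]['qpos'])
C,im=snap('wrist','w22',(120,0,420,300),2)
E
```

```text
turn [-0.  -0.5  0. ] shift [ -0.4 165.9  -0.6] now [0.5801 0.0732 0.3274] [-90.   -0.  150.3] t 40.1
[-35.07286855   9.06990692  29.41585883  80.10190022  -4.42292855
  92.00347525 144.14710927]
```

View pics/w22.png

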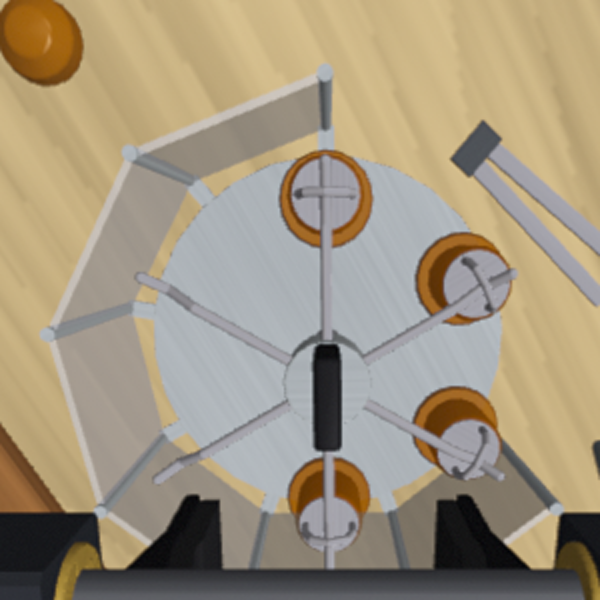

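Call:
{"api": "carry_out", "payload": {
  "targets": [
    [[0,40,0],[0,-0.5,0]],
    [[0,40,0],[0,0,0]],
    [[0,40,0],[0,0,0]],
    [[0,25,0],[0,0,0]],
    [[0,13,0],[0,0,0]],
    [[0,8,0],[0,0,0]],
    [[0,0,0],[0,0,0]],
    [[0,0,0],[0,0,0]]
  ]
}}

```text
time_s: 40.95
tool_pos: [0.5812, 0.0736, 0.1628]
tool_rot: [-90.1, 0.1, 150.9]
force: [0.1, 0.4, 0.6]
grip_width: 0.0563
```

Call:
{"api": "carry_out", "payload": {
  "targets": [
    [[0,0,0],[0,0,0]],
    [[0,0,0],[0,0,0]],
    [[0,0,0],[0,0,0]],
    [[0,0,0],[0,0,0]],
    [[0,0,0],[0,0,0]],
    [[0,0,0],[0,0,0]],
    [[0,0,0],[0,0,0]],
    [[0,0,0],[0,0,0]]
  ],
  "jaw": 0,
  "squeeze": 12
}}

```text
time_s: 41.75
tool_pos: [0.5807, 0.0732, 0.1613]
tool_rot: [-90.0, 0.0, 150.9]
force: [1.6, -0.5, -1.3]
grip_width: 0.0137
```

Call:
{"api": "carry_out", "payload": {
  "targets": [
    [[0,0,0],[0,3,0]],
    [[0,0,0],[0,5,0]],
    [[0,0,0],[0,5,0]],
    [[0,0,0],[0,5,0]],
    [[0,0,0],[0,5,0]],
    [[0,0,0],[0,5,0]],
    [[0,0,0],[0,5,0]],
    [[0,0,0],[0,5,0]],
    [[0,0,0],[0,5,0]],
    [[0,0,0],[0,5,0]],
    [[0,0,0],[0,5,0]],
    [[0,0,0],[0,5,0]]
  ]
}}

```text
time_s: 42.95
tool_pos: [0.5807, 0.0732, 0.1613]
tool_rot: [-90.0, 0.0, 92.7]
force: [1.0, -0.3, -1.2]
grip_width: 0.0137
```

Call:
{"api": "carry_out", "payload": {
  "targets": [
    [[0,0,0],[0,5,0]],
    [[0,0,0],[0,5,0]],
    [[0,0,0],[0,5,0]],
    [[0,0,0],[0,5,0]],
    [[0,0,0],[0,5,0]],
    [[0,0,0],[0,5,0]],
    [[0,0,0],[0,5,0]],
    [[0,0,0],[0,5,0]],
    [[0,0,0],[0,5,0]],
    [[0,0,0],[0,5,0]],
    [[0,0,0],[0,5,0]],
    [[0,0,0],[0,4,0]]
  ]
}}

```text
time_s: 44.15
tool_pos: [0.5807, 0.0732, 0.1613]
tool_rot: [-90.0, -0.0, 33.7]
force: [2.2, -0.3, -0.9]
grip_width: 0.014
```

Call:
{"api": "carry_out", "payload": {
  "targets": [
    [[0,0,0],[0,3,0]],
    [[0,0,0],[0,0,0]],
    [[0,0,0],[0,0,0]]
  ]
}}

```text
time_s: 44.45
tool_pos: [0.5807, 0.0732, 0.1613]
tool_rot: [-90.0, -0.0, 31.0]
force: [1.5, -1.6, -1.9]
grip_width: 0.014
```

Call:
{"api": "carry_out", "payload": {
  "targets": [
    [[0,0,0],[0,0,0]],
    [[0,0,0],[0,0,0]],
    [[0,0,0],[0,0,0]],
    [[0,0,0],[0,0,0]],
    [[0,-30,0],[0,0,0]],
    [[0,-40,0],[0,0,0]],
    [[0,-40,0],[0,0,0]],
    [[0,-40,0],[0,-8,0]],
    [[0,-10,0],[0,-8,0]],
    [[0,0,0],[0,-8,0]],
    [[0,0,0],[0,-8,0]],
    [[0,0,0],[0,0,0]]
  ],
  "jaw": 0.4
}}

```text
time_s: 45.65
tool_pos: [0.5802, 0.0735, 0.3214]
tool_rot: [-90.0, -0.0, 62.9]
force: [-0.6, 0.5, -0.1]
grip_width: 0.0348
```

```bash
python3 - <<'E'
from h import *
plan([.405,-.28,.26],63); print(tool()[2]['qpos'])
C,im=snap('wrist','w23')
T,im=snap('top','t23',(340,120,480,260),4)
E
```

```text
turn [-0.  -0.1  0. ] shift [-394.5   61.4   -4.3] now [0.5802 0.0735 0.3214] [-90.   -0.   62.9] t 45.65
[-44.46535301   9.83544899  40.64110945  81.11283624  -6.40905669
  91.37580537  58.53579011]
```

View pics/w23.png

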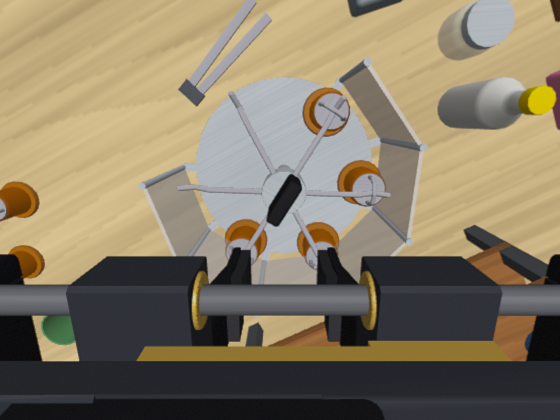

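View pics/t23.png

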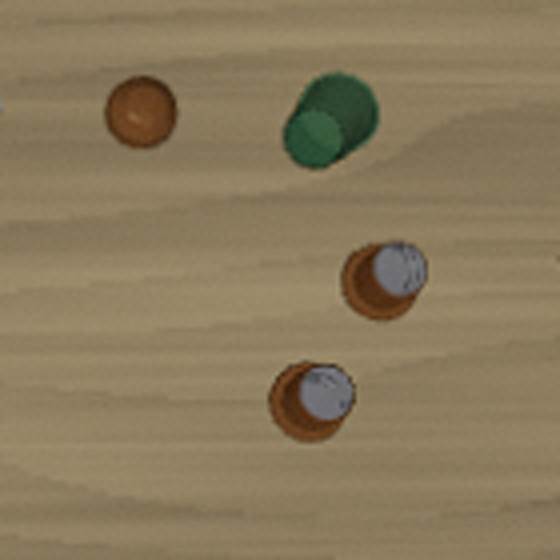

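Call:
{"api": "carry_out", "payload": {
  "targets": [
    [[-35,0,0],[0,0,0]],
    [[-45,0,0],[0,0,0]],
    [[-45,0,0],[0,0,0]],
    [[-45,0,0],[0,0,0]],
    [[-45,0,0],[0,0,0]],
    [[-45,10,0],[0,0,0]],
    [[-45,25,0],[0,0,0]],
    [[-45,25,0],[0,0,0]],
    [[-40,0,-4],[0,0,0]],
    [[0,0,0],[0,0,0]],
    [[0,0,0],[0,0,0]]
  ],
  "jaw": 1
}}

```text
time_s: 46.85
tool_pos: [0.407, -0.2738, 0.2627]
tool_rot: [-90.0, -0.1, 62.6]
force: [0.4, 1.3, -0.4]
grip_width: 0.0867
```

```bash
python3 - <<'E'
from h import *
plan([.405,-.28,.26],63)
C,im=snap('wrist','w24',(200,100,360,260),4)
E
```

```text
turn [ 0.  -0.4  0.1] shift [-6.4  2.7 -1. ] now [ 0.407  -0.2738  0.2627] [-90.   -0.1  62.6] t 46.85
```

View pics/w24.png

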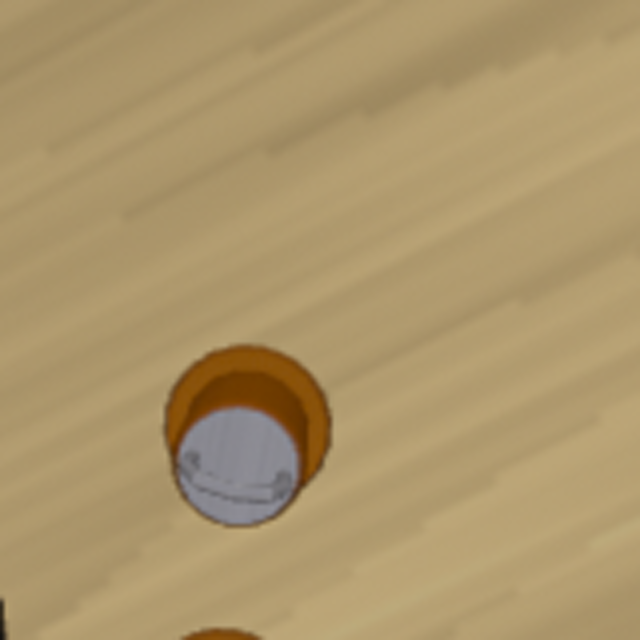

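```bash
python3 - <<'E'
from h import *
C=cam('wrist'); o=np.array([200,100])
P=bail(C,np.array([190,460])/4+o,np.array([284,481])/4+o)
c=bp(C,[np.array([238,467])/4+o],.053)[0]; print('cap',c,'foot',bp(C,[np.array([247,426])/4+o],.004))
plan([*(c[:2]),.0295],50.5)
E
```

```text
bail feet mid [ 0.4329 -0.3229  0.0535] len 0.0305 yaw 49.7
cap [ 0.43215731 -0.32219778  0.053     ] foot [[ 0.43133343 -0.32201859  0.004     ]]
turn [ 0.  12.3  0.1] shift [-22.8 233.3 -50.3] now [ 0.4078 -0.2726  0.2628] [-90.   -0.1  62.8] t 46.9
```

```bash
python3 - <<'E'
from h import *
T,im=snap('top','t24',(340,120,480,260),4)
C,im=snap('wrist','w25')
print([((pj(T,X)-[340,120])*4).round() for X in ([.4322,-.3222,.053],[.4025,-.2825,.053])])
E
```

```text
[array([[329., 387.]]), array([[276., 429.]])]
```

View pics/t24.png

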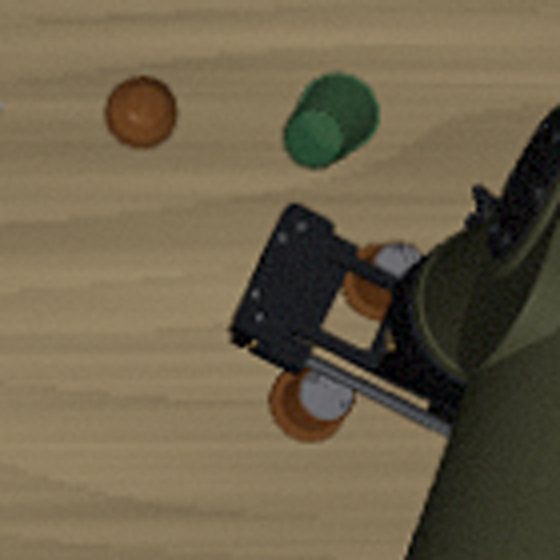

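View pics/w25.png

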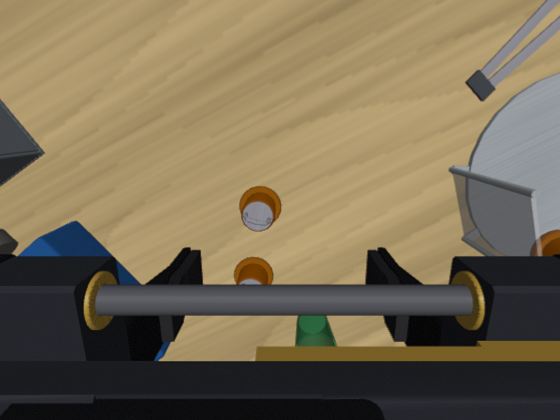

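Call:
{"api": "carry_out", "payload": {
  "targets": [
    [[0,0,0],[0,6.3,0]],
    [[0,0,0],[0,6,0]],
    [[-12,30,-26],[0,0,0]],
    [[-11,40,-25],[0,0,0]],
    [[0,45,0],[0,0,0]],
    [[0,45,0],[0,0,0]],
    [[0,40,0],[0,0,0]],
    [[0,22,0],[0,0,0]],
    [[0,11,0],[0,0,0]],
    [[0,0,0],[0,0,0]],
    [[0,0,0],[0,0,0]]
  ]
}}

```text
time_s: 48.1
tool_pos: [0.4334, -0.3236, 0.0307]
tool_rot: [-90.1, -0.0, 50.7]
force: [-0.4, -0.1, 0.3]
grip_width: 0.0869
```

Call:
{"api": "carry_out", "payload": {
  "targets": [
    [[0,0,0],[0,0,0]],
    [[0,0,0],[0,0,0]],
    [[0,0,0],[0,0,0]],
    [[0,0,0],[0,0,0]],
    [[0,0,0],[0,0,0]],
    [[0,0,0],[0,0,0]],
    [[0,0,0],[0,0,0]],
    [[0,0,0],[0,0,0]],
    [[0,0,0],[0,0,0]],
    [[0,0,0],[0,0,0]]
  ],
  "jaw": 0,
  "squeeze": 20
}}

```text
time_s: 49.1
tool_pos: [0.4323, -0.3233, 0.0296]
tool_rot: [-90.0, -0.0, 50.6]
force: [0.4, 0.9, 0.3]
grip_width: 0.0328
```

```bash
python3 - <<'E'
from h import *
C,im=snap('wrist','w26',(160,60,400,300),2.5)
plan([.4322,-.3222,.0295],50.5)
E
```

```text
turn [-0.   0.1  0. ] shift [0.7 0.2 0.8] now [ 0.4324 -0.3233  0.0297] [-90.   -0.   50.6] t 49.15
```

View pics/w26.png

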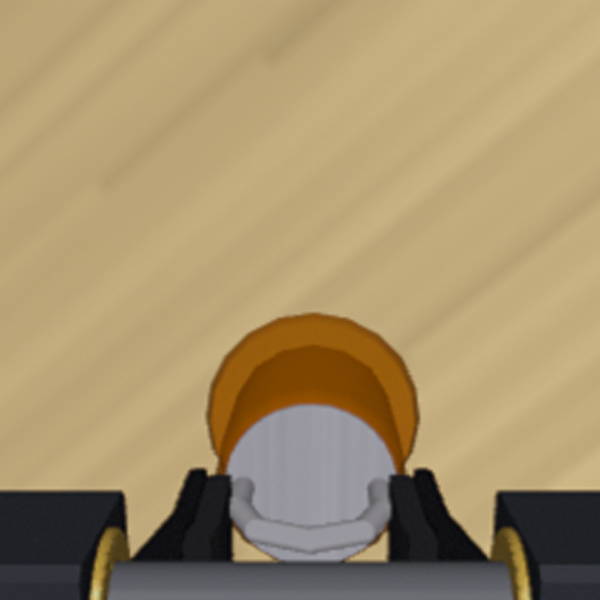

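Call:
{"api": "carry_out", "payload": {
  "targets": [
    [[0,-10,0],[0,0,0]],
    [[0,-30,0],[0,0,0]],
    [[0,-45,0],[0,8,0]],
    [[0,-45,0],[0,8,0]],
    [[0,-45,0],[0,8,0]],
    [[0,-45,0],[0,8,0]],
    [[0,0,0],[0,8,0]],
    [[0,0,0],[0,8,0]],
    [[0,0,0],[0,8,0]],
    [[0,0,0],[0,8,0]],
    [[0,0,0],[0,8,0]],
    [[0,0,0],[0,8,0]]
  ]
}}

```text
time_s: 50.35
tool_pos: [0.4314, -0.3238, 0.2498]
tool_rot: [-90.0, 0.0, -29.8]
force: [-0.1, -0.5, -2.5]
grip_width: 0.0331
```

Call:
{"api": "carry_out", "payload": {
  "targets": [
    [[0,0,0],[0,8,0]],
    [[0,0,0],[0,8,0]],
    [[0,0,0],[0,8,0]],
    [[0,0,0],[0,8,0]],
    [[0,0,0],[0,8,0]],
    [[0,0,0],[0,8,0]],
    [[0,0,0],[0,8,0]],
    [[0,0,0],[0,4,0]],
    [[0,0,0],[0,0,0]],
    [[0,0,0],[0,0,0]]
  ]
}}

```text
time_s: 51.35
tool_pos: [0.4318, -0.3237, 0.2498]
tool_rot: [-90.0, 0.0, -89.3]
force: [0.0, -0.4, -2.1]
grip_width: 0.033
```

```bash
python3 - <<'E'
from h import *
plan([.428,.0725,.25],-89.25); print(tool()[2]['qpos'])
E
```

```text
turn [ 0.  -0.1 -0. ] shift [-3.962e+02 -2.000e-01  1.400e+00] now [ 0.4318 -0.3237  0.2498] [-90.    0.  -89.3] t 51.35
[-30.79537776   5.53911267  69.89750551  95.25597515  -5.24863737
  82.87670541 -49.66052948]
```

Call:
{"api": "carry_out", "payload": {
  "targets": [
    [[-30,0,0],[0,0,0]],
    [[-42,0,0],[0,0,0]],
    [[-42,0,0],[0,0,0]],
    [[-42,0,0],[0,0,0]],
    [[-42,0,0],[0,0,0]],
    [[-42,0,0],[0,0,0]],
    [[-42,0,0],[0,0,0]],
    [[-42,0,0],[0,0,0]],
    [[-42,0,0],[0,0,0]],
    [[-30,0,0],[0,0,0]],
    [[0,0,0],[0,0,0]],
    [[0,0,0],[0,0,0]]
  ]
}}

```text
time_s: 52.55
tool_pos: [0.428, 0.0722, 0.2495]
tool_rot: [-90.0, -0.1, -89.3]
force: [0.4, -1.7, -1.8]
grip_width: 0.0327
```

```bash
python3 - <<'E'
from h import *
plan([.428,.0725,.119],-89.25); print(tool()[2]['qpos'])
C,im=snap('wrist','w27')
E
```

```text
turn [ 0.  -0.   0.1] shift [ -0.3 130.5   0. ] now [0.428  0.0722 0.2495] [-90.   -0.1 -89.3] t 52.55
[ -46.57033725  -12.39390364   28.68688887  106.89303403    6.01053402
   84.0920375  -108.36708805]
```

View pics/w27.png

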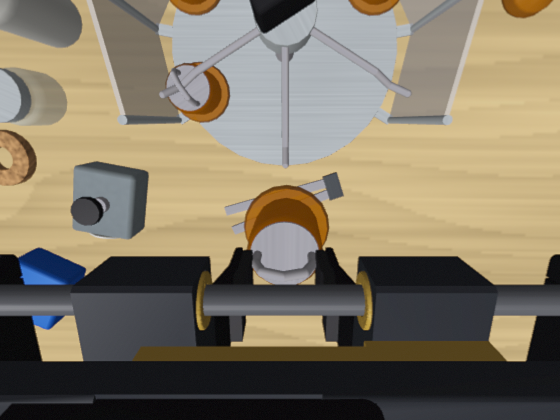

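Hook rod in line at column ~285, bail mid ~284. Descend and insert.

Call:
{"api": "carry_out", "payload": {
  "targets": [
    [[0,30,0],[0,0,0]],
    [[0,35,0],[0,0,0]],
    [[0,35,0],[0,0,0]],
    [[0,31,0],[0,0,0]],
    [[0,0,0],[0,0,0]],
    [[0,0,0],[0,0,0]],
    [[0,0,0],[0,0,0]]
  ]
}}

```text
time_s: 53.3
tool_pos: [0.4298, 0.0724, 0.1207]
tool_rot: [-89.8, 0.1, -89.4]
force: [-0.0, 0.3, -1.5]
grip_width: 0.0328
```

```bash
python3 - <<'E'
from h import *
plan([.4808,.0725,.119],-89.25)
C,im=snap('wrist','w28',(160,60,400,300),2.5)
E
```

```text
turn [-0.2 -0.2 -0.1] shift [ 0.6  1.7 51. ] now [0.4298 0.0724 0.1207] [-89.8   0.1 -89.4] t 53.3
```

View pics/w28.png

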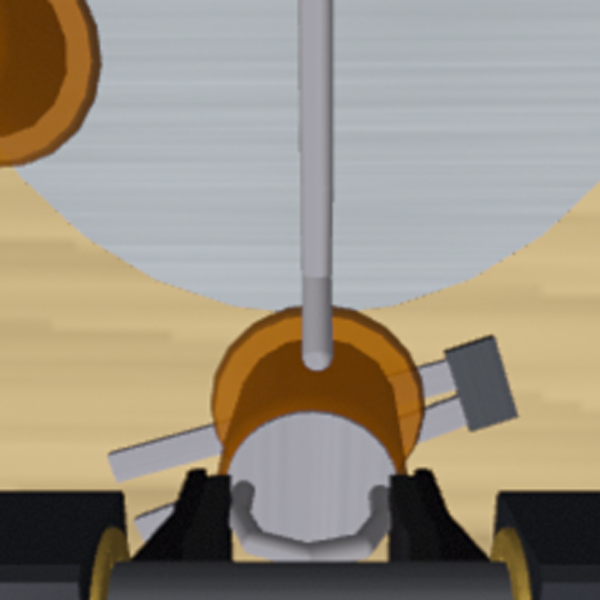

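Call:
{"api": "carry_out", "payload": {
  "targets": [
    [[0.5,0,12],[0,0,0]],
    [[0,0,12],[0,0,0]],
    [[0,0,12],[0,0,0]],
    [[0,0,0],[0,0,0]]
  ]
}}

```text
time_s: 53.75
tool_pos: [0.4664, 0.0726, 0.1204]
tool_rot: [-89.8, 0.0, -89.4]
force: [0.4, 0.1, -2.1]
grip_width: 0.0331
```

Call:
{"api": "carry_out", "payload": {
  "targets": [
    [[0,0,8],[0,0,0]],
    [[0,0,7],[0,0,0]],
    [[0,0,0],[0,0,0]],
    [[0,0,0],[0,0,0]]
  ]
}}

```text
time_s: 54.15
tool_pos: [0.4789, 0.0725, 0.1187]
tool_rot: [-90.0, -0.0, -89.4]
force: [-0.3, 0.4, -2.1]
grip_width: 0.0333
```

```bash
python3 - <<'E'
from h import *
plan([.4808,.0725,.119],-89.25)
snap('scene','s29',(230,160,330,235),8)
C,im=snap('wrist','w29',(160,60,400,300),2.5)
E
```

```text
turn [ 0.  -0.2  0. ] shift [ 0.  -0.3  1.9] now [0.4789 0.0725 0.1187] [-90.   -0.  -89.4] t 54.15
```

View pics/w29.png

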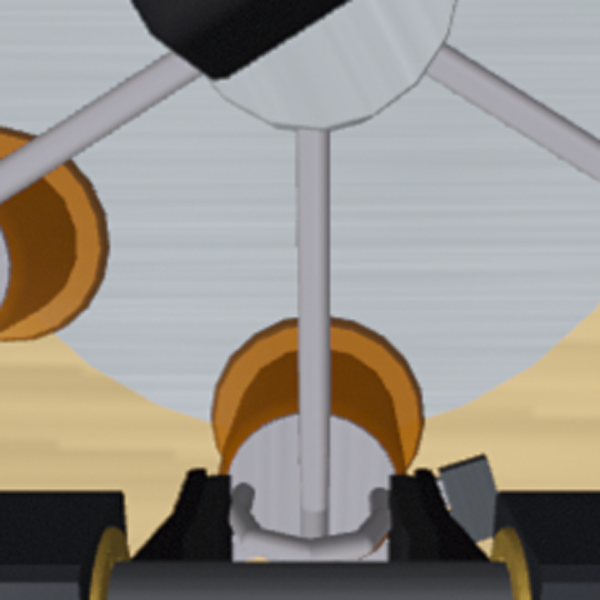

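View pics/s29.png

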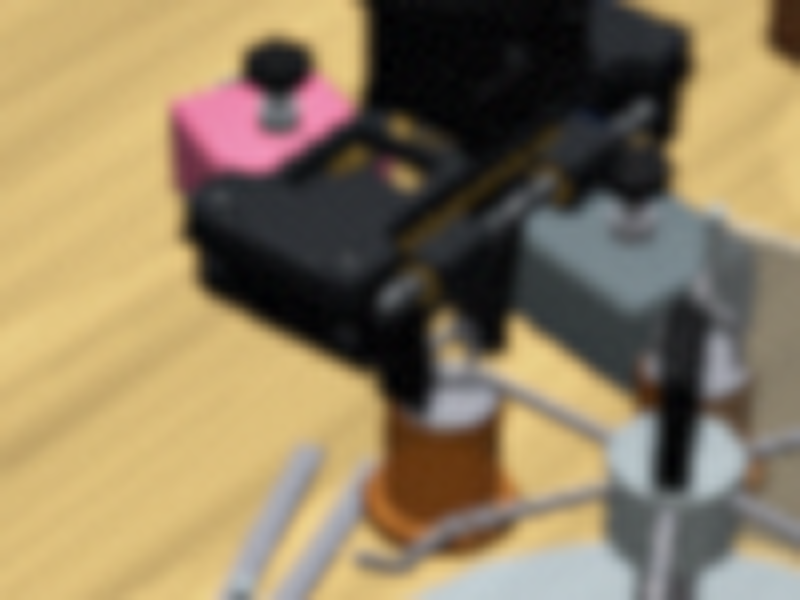

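Call:
{"api": "carry_out", "payload": {
  "targets": [
    [[0,5,4],[0,0,0]],
    [[0,5,0],[0,0,0]],
    [[0,0,0],[0,0,0]],
    [[0,0,0],[0,0,0]]
  ]
}}

```text
time_s: 54.65
tool_pos: [0.4827, 0.0725, 0.1083]
tool_rot: [-90.0, -0.0, -89.4]
force: [0.7, 0.2, -2.4]
grip_width: 0.0327
```

Call:
{"api": "carry_out", "payload": {
  "targets": [
    [[0,2,0],[0,0,0]],
    [[0,1.5,0],[0,0,0]],
    [[0,0,0],[0,0,0]],
    [[0,0,0],[0,0,0]]
  ]
}}

```text
time_s: 55.05
tool_pos: [0.4842, 0.0728, 0.1069]
tool_rot: [-89.9, 0.1, -89.4]
force: [-2.3, 0.2, 7.1]
grip_width: 0.0329
```

Resting on the hook. Release, raise, go to the bar at yaw 30.75.

Call:
{"api": "carry_out", "payload": {
  "targets": [
    [[0,-1,0],[0,0,0]],
    [[0,0,0],[0,0,0]],
    [[0,0,0],[0,0,0]],
    [[0,0,0],[0,0,0]],
    [[0,0,0],[0,0,0]],
    [[0,-10,0],[0,0,0]],
    [[0,-20,0],[0,0,0]],
    [[0,-40,0],[0,0,0]],
    [[0,-40,0],[0,0,0]],
    [[0,-40,0],[0,0,0]],
    [[0,-40,0],[0,0,0]],
    [[0,-30,0],[0,0,0]]
  ],
  "jaw": 0.65
}}

```text
time_s: 56.25
tool_pos: [0.4835, 0.0725, 0.3298]
tool_rot: [-89.8, 0.1, -89.4]
force: [1.5, 0.9, -0.2]
grip_width: 0.0565
```

Call:
{"api": "carry_out", "payload": {
  "targets": [
    [[0,0,48],[0,0,0]],
    [[0,0,48],[0,-8,0]],
    [[0,0,0],[0,-8,0]],
    [[0,0,0],[0,-8,0]],
    [[0,0,0],[0,-8,0]],
    [[0,0,0],[0,-8,0]],
    [[0,0,0],[0,-8,0]],
    [[0,0,0],[0,-8,0]],
    [[0,0,0],[0,-8,0]],
    [[0,0,0],[0,-8,0]],
    [[0,0,0],[0,-8,0]],
    [[0,0,0],[0,-8,0]]
  ]
}}

```text
time_s: 57.45
tool_pos: [0.579, 0.0736, 0.3269]
tool_rot: [-90.0, -0.0, -1.1]
force: [0.0, 0.9, 0.4]
grip_width: 0.0565
```

Call:
{"api": "carry_out", "payload": {
  "targets": [
    [[0,0,0],[0,-8,0]],
    [[0,0,0],[0,-8,0]],
    [[0,0,0],[0,-8,0]],
    [[0,0,0],[0,-8,0]],
    [[0,0,0],[0,0,0]],
    [[0,0,0],[0,0,0]]
  ]
}}

```text
time_s: 58.05
tool_pos: [0.5791, 0.0736, 0.3267]
tool_rot: [-90.0, -0.0, 30.4]
force: [-0.4, -0.2, 0.5]
grip_width: 0.0567
```

```bash
python3 - <<'E'
from h import *
plan([.5808,.0735,.1615],30.75); print(tool()[2]['qpos'])
C,im=snap('wrist','w30',(120,0,420,300),2)
snap('scene','s30',(230,160,380,300),5)
E
```

```text
turn [ 0.  -0.3  0. ] shift [  1.4 165.2  -1. ] now [0.5791 0.0736 0.3267] [-90.   -0.   30.4] t 58.05
[-34.60098221   8.83194085  28.70840186  80.36865432  -4.23799576
  91.83563177  24.08845878]
```

View pics/w30.png

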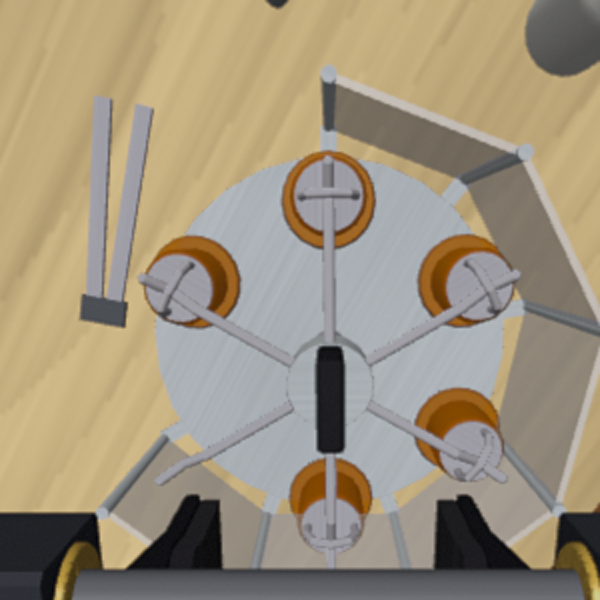

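View pics/s30.png

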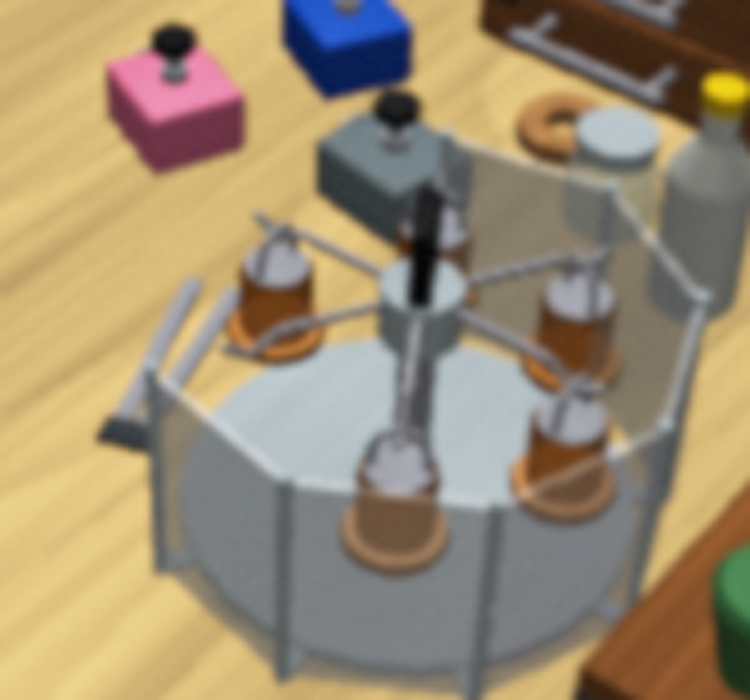

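Three hung; one empty hook (lower left in the wrist view). Turn −60°.

Call:
{"api": "carry_out", "payload": {
  "targets": [
    [[1,40,0],[0,0,0]],
    [[0,40,0],[0,0,0]],
    [[0,40,0],[0,0,0]],
    [[0,25,0],[0,0,0]],
    [[0,13,0],[0,0,0]],
    [[0,8,0],[0,0,0]],
    [[0,0,0],[0,0,0]],
    [[0,0,0],[0,0,0]]
  ]
}}

```text
time_s: 58.95
tool_pos: [0.5809, 0.0742, 0.1616]
tool_rot: [-90.0, -0.1, 30.6]
force: [-1.2, -0.3, 0.6]
grip_width: 0.0564
```

Call:
{"api": "carry_out", "payload": {
  "targets": [
    [[0,0,0],[0,0,0]],
    [[0,0,0],[0,0,0]],
    [[0,0,0],[0,0,0]],
    [[0,0,0],[0,0,0]],
    [[0,0,0],[0,0,0]],
    [[0,0,0],[0,0,0]],
    [[0,0,0],[0,0,0]],
    [[0,0,0],[0,0,0]]
  ],
  "jaw": 0,
  "squeeze": 12
}}

```text
time_s: 59.75
tool_pos: [0.5801, 0.0742, 0.1602]
tool_rot: [-90.0, -0.0, 30.6]
force: [1.3, 0.2, -1.1]
grip_width: 0.0141
```

Call:
{"api": "carry_out", "payload": {
  "targets": [
    [[0,0,0],[0,3,0]],
    [[0,0,0],[0,5,0]],
    [[0,0,0],[0,5,0]],
    [[0,0,0],[0,5,0]],
    [[0,0,0],[0,5,0]],
    [[0,0,0],[0,5,0]],
    [[0,0,0],[0,5,0]],
    [[0,0,0],[0,5,0]],
    [[0,0,0],[0,5,0]],
    [[0,0,0],[0,5,0]],
    [[0,0,0],[0,5,0]],
    [[0,0,0],[0,4,0]]
  ]
}}

```text
time_s: 60.95
tool_pos: [0.5813, 0.0742, 0.1602]
tool_rot: [-89.9, -0.2, -26.6]
force: [4.1, 0.1, -3.5]
grip_width: 0.0137
```

Call:
{"api": "carry_out", "payload": {
  "targets": [
    [[0,0,0],[0,3,0]],
    [[0,0,0],[0,0,0]],
    [[0,0,0],[0,0,0]]
  ]
}}

```text
time_s: 61.25
tool_pos: [0.5813, 0.0742, 0.1602]
tool_rot: [-89.9, -0.2, -29.3]
force: [5.9, 0.5, -4.0]
grip_width: 0.0139
```

Call:
{"api": "carry_out", "payload": {
  "targets": [
    [[0,0,0],[0,0,0]],
    [[0,0,0],[0,0,0]],
    [[0,0,0],[0,0,0]],
    [[0,0,0],[0,0,0]],
    [[0,-30,0],[0,0,0]],
    [[0,-40,0],[0,0,0]],
    [[0,-40,0],[0,-8,0]],
    [[0,-40,0],[0,-8,0]],
    [[0,-10,0],[0,-8,0]],
    [[0,0,0],[0,-8,0]],
    [[0,0,0],[0,-8,0]],
    [[0,0,0],[0,-8,0]]
  ],
  "jaw": 0.4
}}

```text
time_s: 62.45
tool_pos: [0.5798, 0.0741, 0.3204]
tool_rot: [-90.0, -0.0, 18.9]
force: [-0.7, 0.4, 0.1]
grip_width: 0.0346
```

```bash
python3 - <<'E'
from h import *
T,im=snap('top','t31',(340,120,480,260),4)
C,im=snap('wrist','w31')
plan([.522,-.375,.26],19); print(tool()[2]['qpos'])
E
```

```text
turn [-0.  -0.4 -0. ] shift [-200.8   60.2 -405.8] now [0.5797 0.074  0.3202] [-90.    0.   18.6] t 62.55
[-36.7895335    9.08111226  31.26198742  81.04441322  -4.70904468
  91.18374588  12.68290069]
```

View pics/t31.png

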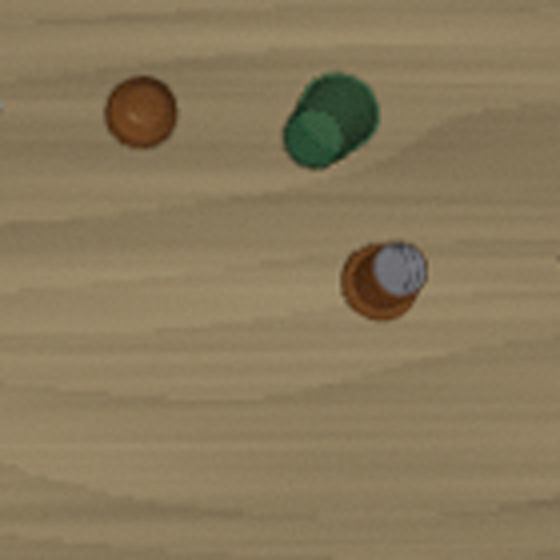

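View pics/w31.png

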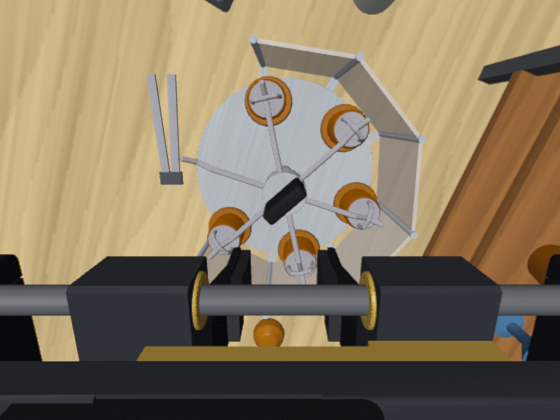

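Empty hook now points to the front; all five others occupied. Move to the last ornament (tumbler is nearby at x≈0.63, 75 mm high).

Call:
{"api": "carry_out", "payload": {
  "targets": [
    [[-16,0,-32],[0,0,0]],
    [[-20,0,-41],[0,0,0]],
    [[-20,0,-41],[0,0,0]],
    [[-20,0,-41],[0,0,0]],
    [[-20,0,-41],[0,0,0]],
    [[-20,0,-41],[0,0,0]],
    [[-20,10,-41],[0,0,0]],
    [[-20,20,-41],[0,0,0]],
    [[-22,20,-43],[0,0,0]],
    [[-22,10,-43],[0,0,0]],
    [[0,0,0],[0,0,0]],
    [[0,0,0],[0,0,0]]
  ],
  "jaw": 1
}}

```text
time_s: 63.75
tool_pos: [0.5186, -0.3729, 0.2605]
tool_rot: [-90.0, 0.1, 18.2]
force: [-0.5, 0.7, -0.2]
grip_width: 0.087
```

```bash
python3 - <<'E'
from h import *
plan([.522,-.375,.26],19); print(tool()[2]['qpos'])
C,im=snap('wrist','w32',(200,100,360,260),4)
E
```

```text
turn [-0.  -0.8 -0.1] shift [ 2.5  0.5 -3.1] now [ 0.5186 -0.3729  0.2605] [-90.    0.1  18.2] t 63.75
[ -2.34682337  19.69430665  47.26147202  79.74637858 -14.30846051
  86.76752281  62.26737656]
```

View pics/w32.png

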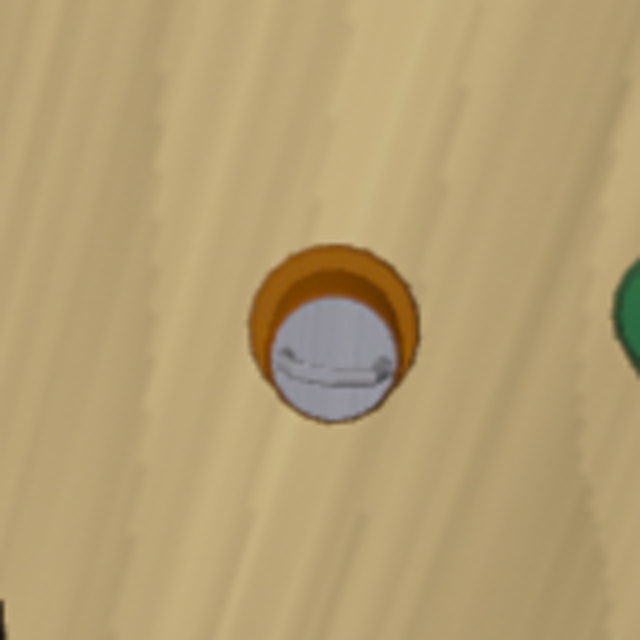

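```bash
python3 - <<'E'
from h import *
C=cam('wrist'); o=np.array([200,100])
P=bail(C,np.array([287,355])/4+o,np.array([384,367])/4+o)
c=bp(C,[np.array([335,359])/4+o],.053)[0]; print('cap',c,'foot',bp(C,[np.array([334,328])/4+o],.004))
plan([*(c[:2]),.0295],11)
E
```

```text
bail feet mid [ 0.5227 -0.3817  0.0535] len 0.0301 yaw 11.4
cap [ 0.5224055  -0.38128433  0.053     ] foot [[ 0.52179708 -0.38058862  0.004     ]]
turn [-0.   7.5  0. ] shift [  0.4 231.4 -10.5] now [ 0.52   -0.3711  0.2609] [-90.   -0.   18.5] t 63.8
```

Call:
{"api": "carry_out", "payload": {
  "targets": [
    [[0,0,0],[0,7.5,0]],
    [[0,30,-5],[0,0,0]],
    [[0,40,-5],[0,0,0]],
    [[0,45,0],[0,0,0]],
    [[0,45,0],[0,0,0]],
    [[0,40,0],[0,0,0]],
    [[0,21,0],[0,0,0]],
    [[0,10,0],[0,0,0]],
    [[0,0,0],[0,0,0]],
    [[0,0,0],[0,0,0]]
  ]
}}

```text
time_s: 64.8
tool_pos: [0.5234, -0.3811, 0.0317]
tool_rot: [-90.1, -0.1, 11.2]
force: [-0.1, 0.1, 0.4]
grip_width: 0.0871
```

Call:
{"api": "carry_out", "payload": {
  "targets": [
    [[0,0,0],[0,0,0]],
    [[0,0,0],[0,0,0]],
    [[0,0,0],[0,0,0]],
    [[0,0,0],[0,0,0]],
    [[0,0,0],[0,0,0]],
    [[0,0,0],[0,0,0]],
    [[0,0,0],[0,0,0]],
    [[0,0,0],[0,0,0]],
    [[0,0,0],[0,0,0]],
    [[0,0,0],[0,0,0]]
  ],
  "jaw": 0,
  "squeeze": 20
}}

```text
time_s: 65.8
tool_pos: [0.5215, -0.3814, 0.03]
tool_rot: [-90.0, 0.0, 11.1]
force: [-0.8, -0.4, 0.8]
grip_width: 0.0331
```

```bash
python3 - <<'E'
from h import *
C,im=snap('wrist','w33',(160,60,400,300),2.5)
plan([.5224,-.3813,.0295],11); print(tool()[2]['qpos'])
E
```

```text
turn [-0.   0.1 -0. ] shift [ 0.9  0.5 -0.1] now [ 0.5215 -0.3814  0.03  ] [-90.    0.   11.1] t 65.85
[  0.52820076  30.17142336  43.69451592  95.08157103 -22.70866505
  64.0047423   61.57643244]
```

View pics/w33.png

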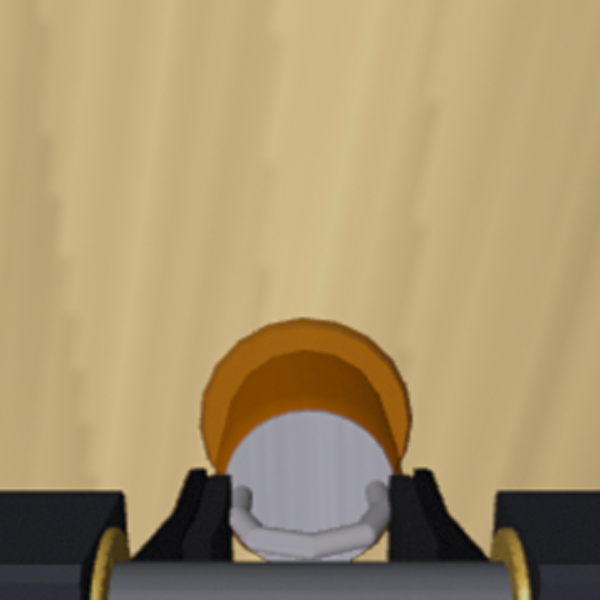

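Call:
{"api": "carry_out", "payload": {
  "targets": [
    [[0,-10,0],[0,0,0]],
    [[0,-30,0],[0,0,0]],
    [[0,-45,0],[0,0,0]],
    [[0,-45,0],[0,0,0]],
    [[0,-45,0],[0,0,0]],
    [[0,-45,0],[0,0,0]],
    [[0,0,0],[0,0,0]]
  ]
}}

```text
time_s: 66.55
tool_pos: [0.5242, -0.3838, 0.258]
tool_rot: [-90.5, -0.5, 11.1]
force: [0.2, -0.7, -1.8]
grip_width: 0.033
```

```bash
python3 - <<'E'
from h import *
plan([.445,.0725,.25],11)
E
```

```text
turn [0.5 0.1 0.5] shift [  9.3   8.  463.1] now [ 0.5242 -0.3838  0.258 ] [-90.5  -0.5  11.1] t 66.55
```

Call:
{"api": "carry_out", "payload": {
  "targets": [
    [[0,0,30],[0,0,0]],
    [[1,0,42],[0,0,0]],
    [[1,0,42],[0,0,0]],
    [[1,0,42],[0,0,0]],
    [[1,0,42],[0,0,0]],
    [[1,0,42],[0,0,0]],
    [[1,0,42],[0,0,0]],
    [[1,0,42],[0,0,0]],
    [[1,0,42],[0,0,0]],
    [[1,0,42],[0,0,0]],
    [[0,0,35],[0,0,0]],
    [[0,0,20],[0,0,0]]
  ]
}}

```text
time_s: 67.75
tool_pos: [0.44, 0.0783, 0.2496]
tool_rot: [-89.9, 0.0, 11.3]
force: [-0.9, 0.3, -2.7]
grip_width: 0.0328
```

Call:
{"api": "carry_out", "payload": {
  "targets": [
    [[0,0,0],[0,8,0]],
    [[0,0,0],[0,8,0]],
    [[0,0,0],[0,8,0]],
    [[0,0,0],[0,8,0]],
    [[0,0,0],[0,8,0]],
    [[0,0,0],[0,8,0]],
    [[0,0,0],[0,8,0]],
    [[0,0,0],[0,8,0]],
    [[0,0,0],[0,8,0]],
    [[0,0,0],[0,8,0]],
    [[0,0,0],[0,8,0]],
    [[0,0,0],[0,8,0]]
  ]
}}

```text
time_s: 68.95
tool_pos: [0.441, 0.0747, 0.2497]
tool_rot: [-90.0, 0.0, -85.2]
force: [-0.9, 0.2, -2.3]
grip_width: 0.0327
```

```bash
python3 - <<'E'
from h import *
plan([.428,.0725,.25],-89.25);print(tool()[2]['qpos'])
E
```

```text
turn [ 0.  4. -0.] shift [  2.1  -0.3 -13.1] now [0.441  0.0747 0.2497] [-90.    0.  -85.2] t 68.95
[ -31.0240028    -8.75502297   16.0900561   105.04341529    2.41418624
   83.40938113 -100.63279348]
```

Call:
{"api": "carry_out", "payload": {
  "targets": [
    [[0,0,0],[0,4,0]],
    [[2,0,-13],[0,0,0]],
    [[0,0,0],[0,0,0]],
    [[0,0,0],[0,0,0]]
  ]
}}

```text
time_s: 69.35
tool_pos: [0.4285, 0.0726, 0.2499]
tool_rot: [-90.0, 0.0, -88.9]
force: [1.0, 0.6, -2.3]
grip_width: 0.0328
```

```bash
python3 - <<'E'
from h import *
plan([.428,.0725,.119],-89.25)
C,im=snap('wrist','w34')
E
```

```text
turn [-0.   0.4 -0. ] shift [ 1.000e-01  1.309e+02 -5.000e-01] now [0.4285 0.0726 0.2499] [-90.    0.  -88.9] t 69.35
```

View pics/w34.png

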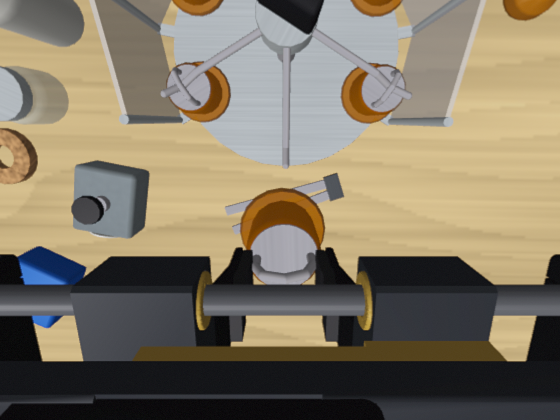

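Hook at column ~285.5, fingers ~284: aligned.

Call:
{"api": "carry_out", "payload": {
  "targets": [
    [[0.5,30,0],[0,0,0]],
    [[0,35,0],[0,0,0]],
    [[0,35,0],[0,0,0]],
    [[0,31,0],[0,0,0]],
    [[0,0,0],[0,0,0]],
    [[0,0,0],[0,0,0]],
    [[0,0,0],[0,0,0]]
  ]
}}

```text
time_s: 70.1
tool_pos: [0.4303, 0.0725, 0.1211]
tool_rot: [-89.8, 0.1, -88.9]
force: [0.3, 0.1, -1.8]
grip_width: 0.0329
```

Call:
{"api": "carry_out", "payload": {
  "targets": [
    [[0.5,0,12],[0,0,0]],
    [[0,0,12],[0,0,0]],
    [[0,0,12],[0,0,0]],
    [[0,0,0],[0,0,0]]
  ]
}}

```text
time_s: 70.5
tool_pos: [0.4668, 0.0722, 0.1195]
tool_rot: [-89.9, -0.0, -88.9]
force: [-0.3, -1.2, -2.0]
grip_width: 0.0326
```

Call:
{"api": "carry_out", "payload": {
  "targets": [
    [[0,0,8],[0,0,0]],
    [[0,0,7],[0,0,0]],
    [[0,0,0],[0,0,0]],
    [[0,0,0],[0,0,0]]
  ]
}}

```text
time_s: 70.9
tool_pos: [0.4794, 0.0725, 0.1189]
tool_rot: [-90.0, -0.0, -88.9]
force: [-0.0, -0.5, -1.9]
grip_width: 0.033
```

```bash
python3 - <<'E'
from h import *
plan([.4808,.0725,.119],-89.25)
snap('scene','s35',(230,160,330,235),8)
C,im=snap('wrist','w35',(160,60,400,300),2.5)
E
```

```text
turn [0.  0.3 0. ] shift [ 0.  -0.1  1.4] now [0.4794 0.0725 0.1189] [-90.   -0.  -88.9] t 70.9
```

View pics/w35.png

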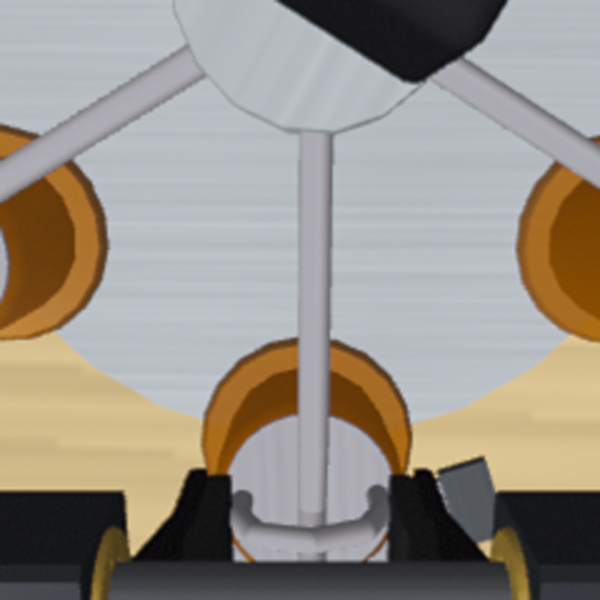

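View pics/s35.png

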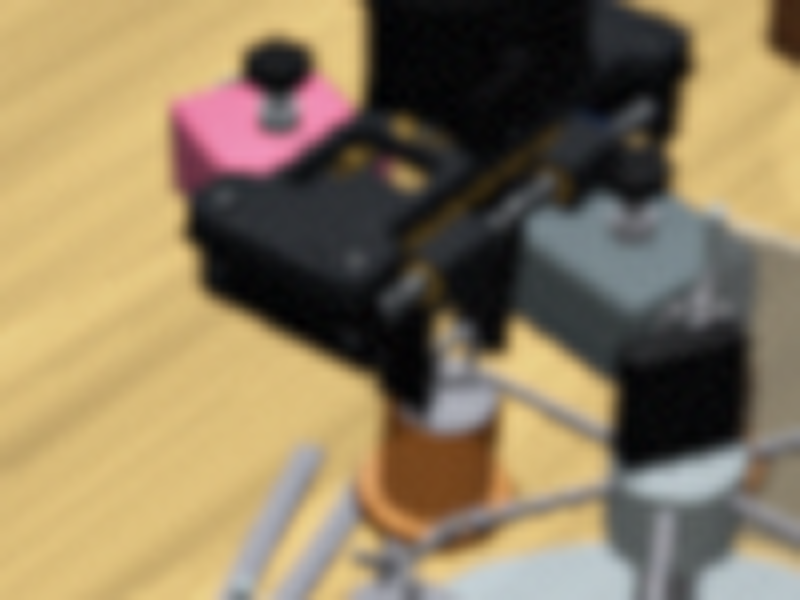

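Call:
{"api": "carry_out", "payload": {
  "targets": [
    [[0,5,2],[0,0,0]],
    [[0,5,0],[0,0,0]],
    [[0,0,0],[0,0,0]],
    [[0,0,0],[0,0,0]]
  ]
}}

```text
time_s: 71.4
tool_pos: [0.4812, 0.0725, 0.1087]
tool_rot: [-90.0, -0.0, -88.9]
force: [0.9, 0.3, -2.9]
grip_width: 0.0329
```

Call:
{"api": "carry_out", "payload": {
  "targets": [
    [[0,2,0],[0,0,0]],
    [[0,1.5,0],[0,0,0]],
    [[0,0,0],[0,0,0]],
    [[0,0,0],[0,0,0]]
  ]
}}

```text
time_s: 71.8
tool_pos: [0.4827, 0.0728, 0.1074]
tool_rot: [-89.8, 0.1, -88.9]
force: [-2.5, -0.6, 6.8]
grip_width: 0.0328
```

Call:
{"api": "carry_out", "payload": {
  "targets": [
    [[0,-1,0],[0,0,0]],
    [[0,0,0],[0,0,0]],
    [[0,0,0],[0,0,0]],
    [[0,0,0],[0,0,0]],
    [[0,0,0],[0,0,0]],
    [[0,-10,0],[0,0,0]],
    [[0,-20,0],[0,0,0]],
    [[0,-40,0],[0,0,0]],
    [[0,-40,0],[0,0,0]],
    [[0,-40,0],[0,0,0]],
    [[0,-30,0],[0,0,0]],
    [[0,0,0],[0,0,0]]
  ],
  "jaw": 0.65
}}

```text
time_s: 73.0
tool_pos: [0.484, 0.073, 0.2922]
tool_rot: [-89.5, 0.2, -88.9]
force: [0.6, -1.1, -0.2]
grip_width: 0.0564
```

```bash
python3 - <<'E'
from h import *
plan([.40,.295,.28],60); print(tool()[2]['qpos'])
snap('wrist','w36')
snap('scene','s36',(230,160,380,300),5)
E
```

```text
turn [  -0.4 -148.9    0.6] shift [150.2  12.2 183.8] now [0.484  0.073  0.2922] [-89.5   0.2 -88.9] t 73.0
[ -30.35193621   -4.23995316   17.66554961   96.38888014    1.23891045
   87.11299307 -101.69521877]
```

View pics/w36.png

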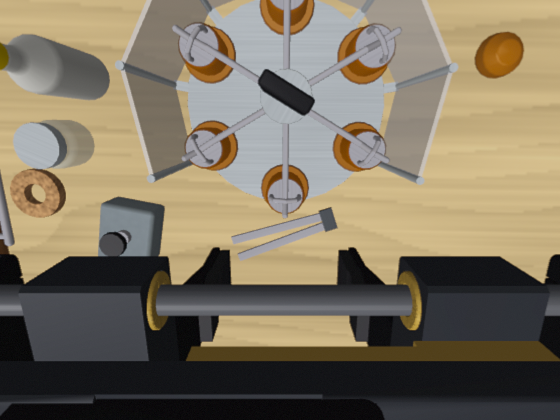

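View pics/s36.png

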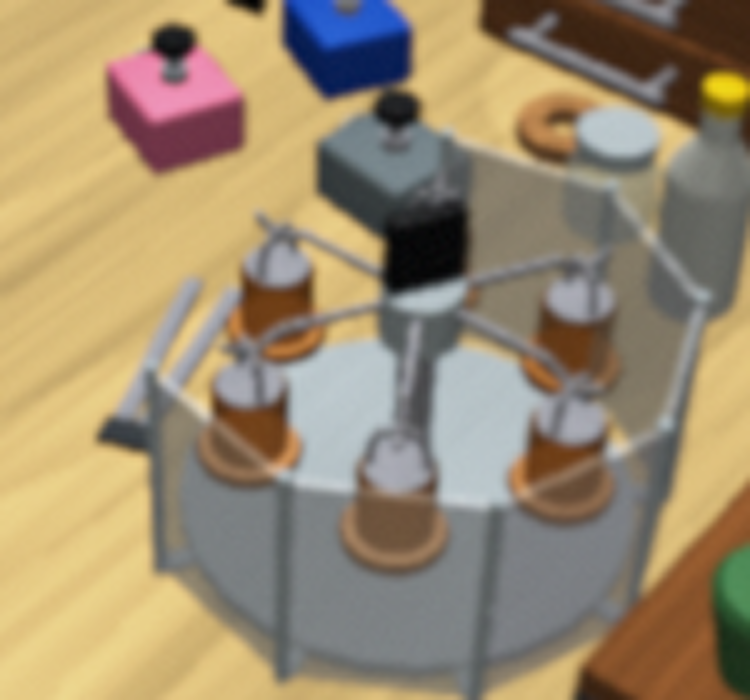

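Call:
{"api": "carry_out", "payload": {
  "targets": [
    [[0,0,-20],[0,-8,0]],
    [[0,0,0],[0,-8,0]],
    [[0,0,0],[0,-8,0]],
    [[0,0,0],[0,-8,0]],
    [[0,0,0],[0,-8,0]],
    [[0,0,0],[0,-8,0]],
    [[0,0,0],[0,-8,0]],
    [[0,0,0],[0,-8,0]],
    [[0,0,0],[0,-8,0]],
    [[0,0,0],[0,-8,0]],
    [[0,0,0],[0,-8,0]],
    [[0,0,0],[0,-8,0]]
  ],
  "jaw": 0
}}

```text
time_s: 74.3
tool_pos: [0.4605, 0.072, 0.2849]
tool_rot: [-90.0, 0.2, 7.4]
force: [0.4, -0.2, -0.4]
grip_width: 0.0002
```

Call:
{"api": "carry_out", "payload": {
  "targets": [
    [[0,0,0],[0,-8,0]],
    [[0,0,0],[0,-8,0]],
    [[0,0,0],[0,-8,0]],
    [[0,0,0],[0,-8,0]],
    [[0,0,0],[0,-8,0]],
    [[0,0,0],[0,-8,0]],
    [[0,0,0],[0,0,0]]
  ]
}}

```text
time_s: 75.0
tool_pos: [0.4606, 0.0721, 0.2851]
tool_rot: [-89.9, 0.1, 55.1]
force: [-0.7, -0.1, -0.0]
grip_width: 0.0
```

```bash
python3 - <<'E'
from h import *
plan([.40,.295,.25],55); print(tool()[2]['qpos'])
E
```

```text
turn [-0.1  0.1 -0.1] shift [147.8  35.1 177.5] now [0.4606 0.0721 0.2851] [-89.9   0.1  55.1] t 75.0
[-39.84994872  -7.35893465  25.1020666   99.48652798   3.13113675
  87.34015285  40.04702306]
```

Call:
{"api": "carry_out", "payload": {
  "targets": [
    [[25,0,30],[0,0,0]],
    [[25,0,30],[0,0,0]],
    [[25,0,30],[0,0,0]],
    [[25,0,30],[0,0,0]],
    [[25,15,30],[0,0,0]],
    [[23,20,27],[0,0,0]],
    [[0,0,0],[0,0,0]],
    [[0,0,0],[0,0,0]]
  ]
}}

```text
time_s: 75.8
tool_pos: [0.4001, 0.2947, 0.25]
tool_rot: [-90.0, 0.2, 55.1]
force: [0.1, -0.8, 0.3]
grip_width: 0.0004
```

```bash
python3 - <<'E'
from h import *
plan([.40,.295,.25],55)
C,im=snap('wrist','w37'); print(pj(C,[[.398,.2946,.086]]))
for d in env.outline_of('wrist','plunger_top'): print(d['p'],d['xy'],d['mask'].sum())
E
```

```text
turn [-0.   0.1 -0.2] shift [ 0.2 -0.   0.2] now [0.4001 0.2947 0.25  ] [-90.    0.2  55.1] t 75.8
[[285.23012814 187.95920288]]
0.78 [303.3, 21.4] 1063
0.67 [542.3, 271.1] 56
0.58 [159.9, 81.3] 872
0.56 [282.7, 191.1] 680
```

View pics/w37.png

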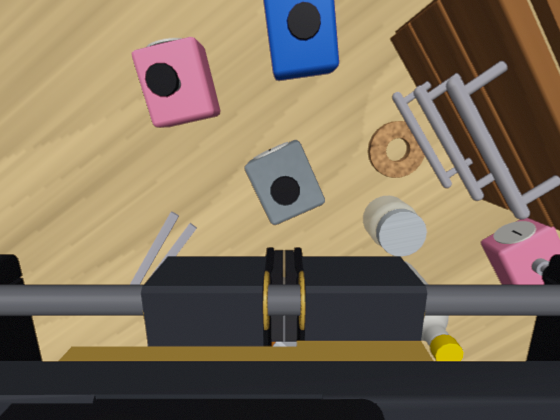

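```bash
python3 - <<'E'
from h import *
C=cam('wrist'); c=bp(C,[(285.5,190)],.086)[0]; print(c); plan([c[0],c[1],.06],55)
E
```

```text
[0.40222889 0.2926365  0.086     ]
turn [ 0.  -0.1 -0. ] shift [ -0.5 191.5  -1.1] now [0.4016 0.2936 0.2515] [-90.    0.   54.9] t 75.9
```

Call:
{"api": "carry_out", "payload": {
  "targets": [
    [[0,45,0],[0,0,0]],
    [[0,45,0],[0,0,0]],
    [[0,45,0],[0,0,0]],
    [[0,35,0],[0,0,0]],
    [[0,18,0],[0,0,0]],
    [[0,0,0],[0,0,0]],
    [[0,0,0],[0,0,0]]
  ]
}}

```text
time_s: 76.6
tool_pos: [0.4021, 0.2944, 0.0646]
tool_rot: [-90.0, -0.1, 55.0]
force: [-0.0, -0.4, 1.2]
grip_width: 0.0005
```

Call:
{"api": "carry_out", "payload": {
  "targets": [
    [[0,6,0],[0,0,0]],
    [[0,4,0],[0,0,0]],
    [[0,0,0],[0,0,0]],
    [[0,0,0],[0,0,0]]
  ]
}}

```text
time_s: 77.0
tool_pos: [0.4012, 0.295, 0.0539]
tool_rot: [-90.0, -0.0, 55.1]
force: [0.6, 0.2, 0.1]
grip_width: 0.0003
```

Near contact (expected at ≈0.0525). Press on in small steps.

Call:
{"api": "carry_out", "payload": {
  "targets": [
    [[0,3,0],[0,0,0]],
    [[0,3,0],[0,0,0]],
    [[0,0,0],[0,0,0]],
    [[0,0,0],[0,0,0]]
  ]
}}

```text
time_s: 77.4
tool_pos: [0.4015, 0.2953, 0.048]
tool_rot: [-90.0, -0.1, 55.1]
force: [0.7, 0.8, 3.7]
grip_width: 0.0004
```

Call:
{"api": "carry_out", "payload": {
  "targets": [
    [[0,3,0],[0,0,0]],
    [[0,3,0],[0,0,0]],
    [[0,0,0],[0,0,0]],
    [[0,0,0],[0,0,0]]
  ]
}}

```text
time_s: 77.8
tool_pos: [0.4015, 0.2953, 0.0419]
tool_rot: [-90.0, -0.1, 55.1]
force: [0.8, 0.2, 6.4]
grip_width: 0.0002
```

Call:
{"api": "carry_out", "payload": {
  "targets": [
    [[0,2,0],[0,0,0]],
    [[0,2,0],[0,0,0]],
    [[0,0,0],[0,0,0]],
    [[0,0,0],[0,0,0]]
  ]
}}

```text
time_s: 78.2
tool_pos: [0.4015, 0.2953, 0.0385]
tool_rot: [-90.0, -0.1, 55.1]
force: [-1.0, -0.2, 10.2]
grip_width: 0.0004
```

Call:
{"api": "carry_out", "payload": {
  "targets": [
    [[0,1.5,0],[0,0,0]],
    [[0,0,0],[0,0,0]],
    [[0,0,0],[0,0,0]]
  ]
}}

```text
time_s: 78.5
tool_pos: [0.4016, 0.2954, 0.0383]
tool_rot: [-90.0, -0.1, 55.1]
force: [-3.8, -2.8, 18.1]
grip_width: 0.0003
```

Call:
{"api": "carry_out", "payload": {
  "targets": [
    [[0,-5,0],[0,0,0]],
    [[0,-10,0],[0,0,0]],
    [[0,-20,0],[0,0,0]],
    [[0,-40,0],[0,0,0]],
    [[0,-45,0],[0,0,0]],
    [[0,-45,0],[0,0,0]],
    [[0,-35,0],[0,0,0]],
    [[0,0,0],[0,0,0]],
    [[0,0,0],[0,0,0]],
    [[0,0,0],[0,0,0]]
  ]
}}

```text
time_s: 79.5
tool_pos: [0.4, 0.294, 0.2341]
tool_rot: [-90.0, 0.2, 55.1]
force: [-0.3, -1.0, -0.7]
grip_width: 0.0004
```

```bash
python3 - <<'E'
from h import *
snap('wrist','w40'); snap('scene','s40',(200,140,400,300),4); snap('top','t40')
E
```

```text
(no output)
```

View pics/s40.png

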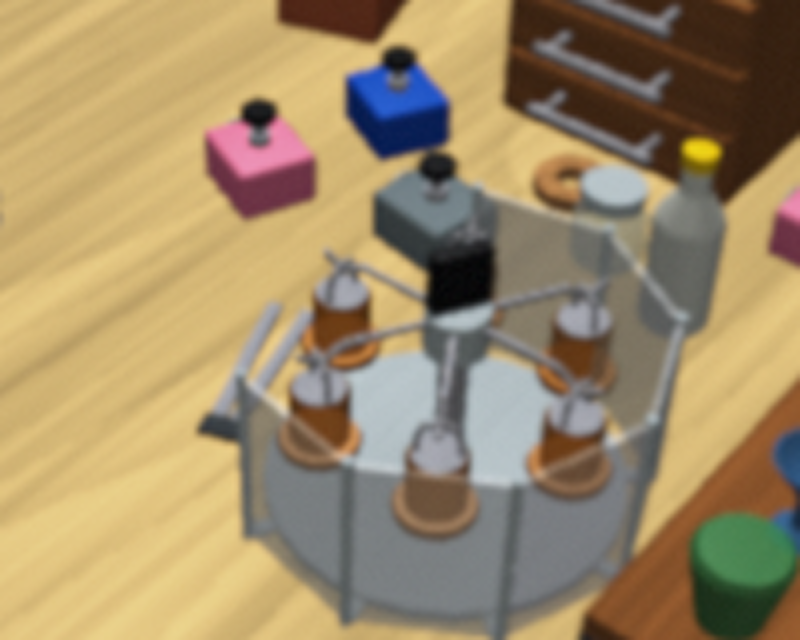

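View pics/t40.png

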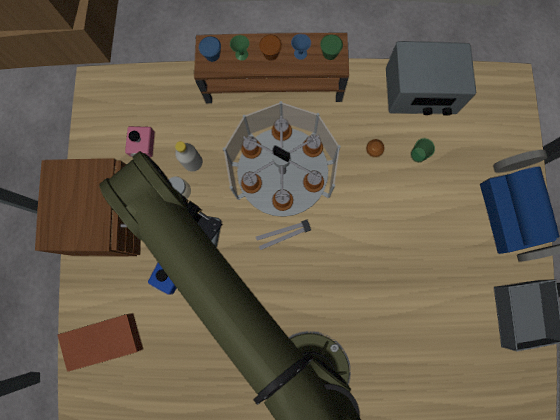

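```bash
python3 -c "
from cell import env
print(env.sign_off())"
```

```text
the job is handed in; nothing more can be done
None
```

I hung all four loose ornaments on hooks a, b, c and d in that order, each with its hook turned to the open front. I then pressed the grey timer's plunger to its stop and let it back up. The job was handed in at about 80 s of the 210 s allowed.

**Last checks:**
- The final scene and top pictures show all six hooks carrying an ornament and none left on the bench.
- In those pictures the plunger is up and the other things on the bench look unmoved.
- While pressing, the head travelled about 14 mm. The last 1.5 mm I commanded moved it only 0.2 mm and the force rose from 10 to 18 N, so it was at its stop.

**What did not go to plan:**
- **Finger tips:** I found them about 33 mm behind the stated tool point. My first grip on the bar for hook b therefore missed, and the shut fingers pressed on the top of the bar with up to about 20 N. The carousel did not turn, and a lower grip then worked. The ornaments were for the same reason held by their bails instead of their bodies.
- **Knocked ornament:** One ornament had been knocked about 5 cm before I reached it. I found it again with the wrist camera before gripping.
- **Carousel axis:** The overhead camera placed it about 6 mm nearer the robot than gripping the bar did. I used the position from gripping.

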